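Load the sample tray into the bench incubator and set its dial

TASK

Put the tray of four jars onto the incubator's loading apron with its tall front panel towards you and slide it gently into the bay until it is fully home, its front panel flush with the incubator's face, with all the jars still standing in it. Then turn the dial until its white pointer line is at the dark marker on its scale, and let go. Leave the marker and the other things on the desk where they are.

Things in the scene. Friction and masses are not known exactly. Their poses are not given: they have to be found in the camera images.
- tray_handle (a point): Middle of the grip of the loose aluminium tray (0.5 kg loaded): a grey upright fin at the tray's centre, 40 long (x), 14 thick (y), rising to 95 above the tray's underside; this point is 82 above it. Axes are the tray's: z up, +x to the rear end that enters the bay first, -x to the tall front panel. It starts flat on the desk left or right of the incubator, turned up to 29 degrees.
- tray_front (a point): Middle of the lower edge of the tray's front panel, outer face, at underside height, 75 from the tray's centre along its -x. The tray is 150 long (x) by 110 wide (y); the front panel 110 wide, 45 high, 5 thick; side and rear walls 28 high. Tray axes.
- bay_mouth (a point): Middle of the sill of the bay's opening, in the plane of the incubator's front face, at bay floor height (30 above the desk). Axes: x into the bay, y left, z up. The bay is 120 wide and 108 high up to its lip; a stop 151 behind the face halts the tray when its front panel is flush with the face.
- apron_front (a point): Middle of the front edge of the level loading apron, 140 in front of the face and at the bay floor's height, no step between. Low side guides along it (from 155 in front of the face to 10 inside) stand 116 apart for the lowest 10, then flare outwards up to about 25 above the apron. Axes as the bay mouth's.
- incubator: White fixed box 250 wide, 200 deep, 235 high, turned up to 11.5 degrees; origin on the desk under the middle of its front face, x into it. The face is upright to 158 above the desk; above that a console slopes back, rising at 35 degrees to the horizontal, with the dial in its middle.
- dial_grip (a point): On the dial's axis, 30 above the sloping console: middle of its black bar grip, 54 long, 14 thick, from 12 to 42 above the console, on a round skirt of radius 30, 12 thick. Axes turn with the dial: z along its axis out of the console (35 degrees from vertical, leaning to the incubator's front), x along the bar to its pointer end (white line), y across the bar.
- dial (a joint): Angle of the dial: 0 when the pointer points straight up the slope, growing clockwise as seen facing the console (-1.9 to 1.9 rad). Starts between -1.2 and -0.7. Friction 0.04 N m; stays where it is left.
- marker (a joint): Angle of the marker, on the same zero and direction as the dial. The dial is set when its angle equals this one. Between -0.3 and 0.3; keep clear of it: it would slide under some 6 N.
- marker_tip (a point): The inner end of the small dark steel set-point marker on the rim of the dial's round silver scale plate, 46 from the dial's axis, 4 above the console. z as the dial's, x outwards from the dial's axis.
- jar1_mid (a point): Centre of a loose capped clear jar, 41 in diameter, 58 high, 50 g, standing in the tray's rear left compartment (walls 22 high, 2 to 5 play), at +47.5, +26.5 from the tray's middle in tray axes.
- jar2_mid (a point): Centre of a loose capped clear jar, 41 in diameter, 58 high, 50 g, standing in the tray's rear right compartment (walls 22 high, 2 to 5 play), at +47.5, -26.5 from the tray's middle in tray axes.
- jar3_mid (a point): Centre of a loose capped clear jar, 41 in diameter, 58 high, 50 g, standing in the tray's front left compartment (walls 22 high, 2 to 5 play), at -47.5, +26.5 from the tray's middle in tray axes.
- jar4_mid (a point): Centre of a loose capped clear jar, 41 in diameter, 58 high, 50 g, standing in the tray's front right compartment (walls 22 high, 2 to 5 play), at -47.5, -26.5 from the tray's middle in tray axes.
- tip_box_mid (a point): Bystander, centre: loose grey pipette tip box with a clear lid, 124 x 89 x 67 high, on the other side of the incubator from the tray. Leave alone.
- bottle_mid (a point): Bystander, centre: amber reagent bottle, 66 in diameter, 150 high. Leave alone.
- beaker_mid (a point): Bystander, centre: glass beaker, 70 in diameter, 90 high. Leave alone.
- mouse: Bystander: black computer mouse, 100 x 58 x 32 high; origin under its middle. Leave alone.
- stapler: Bystander: dark stapler, 130 x 36 x 51 high; origin under its middle. Leave alone.
Not all that is in view belongs to the job. What is shaped like the part that bears jar1_mid but brown or green is not meant.

How it is judged:
By the outcome, as a careful person would: the job done as asked, in the order asked, and still so for the second after the job is handed in, with the robot touching nothing.
It also fails if it takes over 72 s, if anything falls off the work surface, if the arm or the gripper's body presses on something with over 40 N, if the wrist force passes 120 N, or if a joint passes its speed limit or range.

ROBOT

A 6-joint arm with a two-finger parallel gripper is mounted at the origin on the work surface. World frame = base frame: x ahead of the robot, y to its left, z up, the work surface at z = 0. Lengths are in m, angles in degrees, forces in N, time in s.
With the tool pointing down it reaches from about 0.4 to 0.825 m from the base axis. Payload 7 kg.
Tool frame: the origin (TCP) lies on the centre line of the jaws, within the pads' length; the fingertips stand 11 mm ahead of it and the grasp point (between the pads) lies 8 mm behind it; z points along the fingers, y is the line along which they close (so a half turn about z gives the same grasp; the last joint's range is limited). The gripper opens to 88 mm and grips with 3 to 60 N. Pads are 19 mm wide; open, the fingers measure 130 mm over their backs; the gripper's body (78 mm by 193 mm) begins 47 mm behind the grasp point.
Start: joints at [81.079, 20.546, 0.682, 0, -70.136, -16.507], TCP at [0.29, 0.61, 0.198] pointing down, gripper open.
Joint ranges: [-176.03, 176.03], [-82.01, 121.73], [-58.28, 71.71], [-173.87, 95.51], [-174.79, -0.11], [-173.66, 173.66]. Speed limits (degrees/s): [136.94, 136.94, 172.46, 180, 180, 180].

INTERFACE

Orientations are given as [roll, pitch, yaw] about the fixed x, y, z axes, in that order (R = Rz(yaw) Ry(pitch) Rx(roll)).
In Python, from plant import r, capture, camera_model, job gives the robot as it stands.
- The arm moves only by the tool drive_tool, never from a script. Its argument "increments" is a list that holds one entry, the list of rows, each a list of 5 numbers: the gripper's target within -1 to 1 (fully open at 1, half-way at 0, shut at -1), then the shift along the tool's x, y, z scaled (see below), then the turn about the tool's z scaled (see below). In form: [[[gripper, tx, ty, tz, roll], ...]]. A call has 1 to 5 rows; each row is the pose to reach, as a shift and turn from the pose commanded when the call began, along the tool's axes at that moment, turning the shorter way round; what a row does not reach only later rows make up. The controller multiplies each number of a shift by 120 mm and each number of a turn by 360 degrees. A row lasts 1/8 s, in which the tool goes at most 62.5 mm and 10.7 degrees, less where a joint would pass 70% of its speed; a pose out of reach is approached as far as the arm can. A call with a number of a shift or a turn outside -1 to 1 is refused whole. A call with a gripper value outside its range is refused whole. The fingers move at their own pace and stop on an object; "squeeze" is the grip in N (left out, the last holds). Time passes only in rows, so rows that repeat a pose let the fingers close. It gives the time, the measured TCP pose, the force, the opening and the grip force at its end, in the units of the state.
- r.get_state(): the state, without advancing time (a new reading comes with each control period).
- capture(name): name is "scene" or "top" or "wrist"; returns the picture (400x640x3 uint8, red, green, blue); there is no depth.
- camera_model(name): a dict with "camera_matrix" (3x3 intrinsics, pixels), "rvec" (rotation vector, rad) and "tvec" (3), from world to camera coordinates, as OpenCV has them. Camera axes: x right, y down, z forward; pixel columns grow to the right and rows downward; lengths in m; the calibration is good to about 2 mm. A picture is of the moment at which its call begins: read the wrist's pose just before it. camera_model takes no time and is no camera call; for the wrist camera it gives the pose at the moment of the call.
- job.close_job(): hands the job in; it is judged then, once.
The state is a dict: "time_s": time; "joints": joint angles; "qd": joint speeds; "joint_torque": joint torques, N m; "tcp_pos": TCP position; "eef_rot": TCP orientation; "contact_force": force on the tool from outside, world axes, zero at the start; "moment": the same for the moment, N m; "gripper_width": finger opening in m; "gripper_force": force on a finger pad.
Only numpy, scipy, OpenCV 4.12 (cv2) and the standard library are available. Lean on these libraries where they do the work, as an engineer would, in place of code of your own. Each camera call takes 0.05 s, during which the arm holds its last target. There are 200 camera calls.

## Working session

There is one attempt and no reset: what is moved stays moved. The work goes in short steps, Python scripts to look and compute and a tool call to move; the robot and the scene stay as the last step left them, time stands still between calls to the robot, and variables do not carry over. Pictures are saved under pics/ and viewed, at most 10 in all, crops included, and the job is handed in when it is done.

Besides the shell and the picture viewer there is one more tool, called after ">>>" by a JSON object that holds its "api" and its "payload", one argument or row to a line. drive_tool: Moves the arm, as the interface text tells. Its arguments: {"type":"object","properties":{"increments":{"type":"array"},"squeeze":{"type":"number"}},"required":["increments"]}

```bash
mkdir -p pics
python3 - <<'E'
from plant import r,capture,camera_model
import cv2,numpy as np
s=r.get_state();print({k:np.round(v,3) for k,v in s.items()})
ims=[]
for n in("scene","top"):
    im=capture(n);m=camera_model(n);print(n,m)
    cv2.imwrite(f"pics/{n}0.png",cv2.cvtColor(im,cv2.COLOR_RGB2BGR))
E
```

```text
{'time_s': np.float64(0.0), 'joints': array([ 8.1082e+01,  2.0592e+01,  6.3200e-01, -2.0000e-02, -7.0137e+01,
       -1.6508e+01]), 'qd': array([ 0.08 ,  0.09 , -0.027, -0.065, -0.001,  0.017]), 'joint_torque': array([-2.0000e-03, -5.8272e+01,  2.9305e+01,  6.9970e+00,  7.0000e-03,
       -0.0000e+00]), 'tcp_pos': array([0.29 , 0.609, 0.198]), 'eef_rot': array([ 1.79902e+02, -1.00000e-02, -2.54330e+01]), 'contact_force': array([-0.338, -0.811,  0.625]), 'moment': array([-0.025,  0.012, -0.013]), 'gripper_force': np.float64(0.0), 'gripper_width': np.float64(0.088)}
scene {'camera_matrix': array([[388.39318233,   0.        , 318.14801082],
       [  0.        , 388.39318233, 198.22690636],
       [  0.        ,   0.        ,   1.        ]]), 'rvec': array([ 2.10671229,  0.73120361, -0.36808811]), 'tvec': array([-0.46284552, -0.08327107,  1.43707358])}
top {'camera_matrix': array([[449.07097453,   0.        , 307.38051683],
       [  0.        , 449.07097453, 197.30287637],
       [  0.        ,   0.        ,   1.        ]]), 'rvec': array([ 2.17433689, -2.22080113,  0.05955432]), 'tvec': array([0.04778618, 0.55035413, 1.66356066])}
```

View pics/scene0.png

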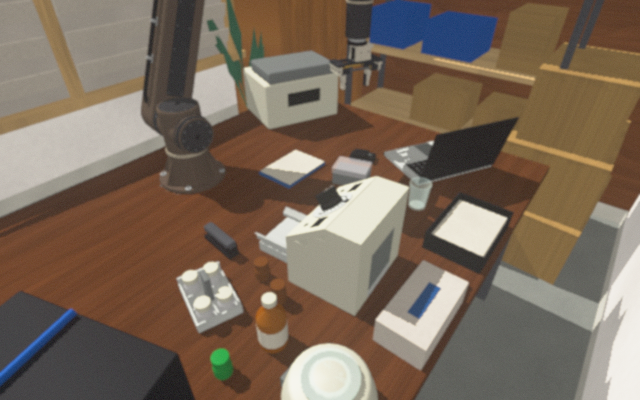

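View pics/top0.png

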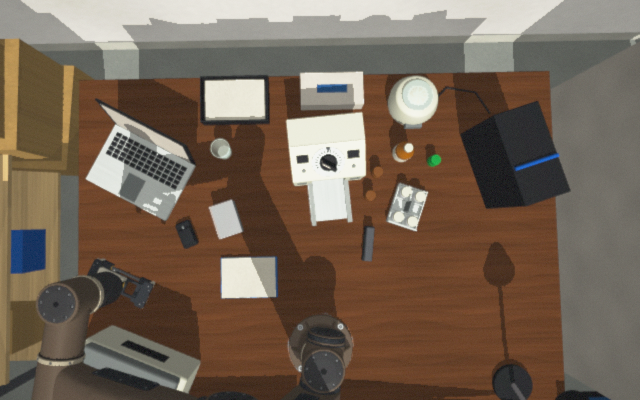

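The top view shows the incubator at about (327,150), with its apron running down to (330,222). The tray with four white-capped jars is at (407,206), right of the incubator, and its grey fin is near (408,207). The brown jars at (378,172) and (370,196) and the green one at (435,160) are decoys. The white-capped jars in the grey tray fit the description. I'll confirm this in an enlarged crop.

Run:
```python
import cv2
im=cv2.imread("pics/top0.png")[108:238,276:446]
cv2.imwrite("pics/crop0.png",cv2.resize(im,None,fx=4.6,fy=4.6,interpolation=cv2.INTER_CUBIC))
```

```text
(no output)
```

View pics/crop0.png

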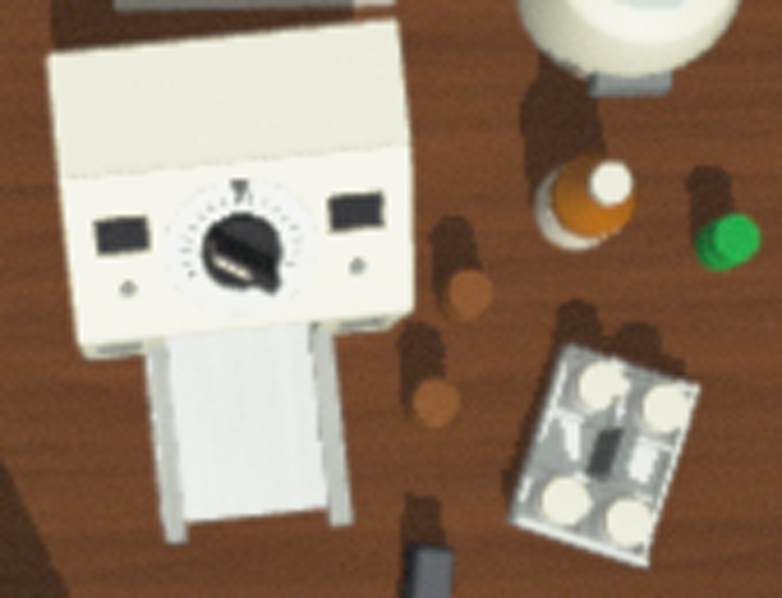

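```bash
cat > h.py <<'E'
import cv2,numpy as np
from scipy.spatial.transform import Rotation as R
from plant import r,capture,camera_model,job
def onplane(m,uv,z):
    """intersect pixel rays with height z"""
    uv=np.atleast_2d(np.array(uv,float));K=m["camera_matrix"];Rm=cv2.Rodrigues(np.array(m["rvec"]))[0];c=-Rm.T@np.ravel(m["tvec"])
    d=(np.c_[uv,np.ones(len(uv))]@np.linalg.inv(K).T)@Rm
    return c+d*((z-c[2])/d[:,2])[:,None]
def proj(m,P): return cv2.projectPoints(np.array(P,float).reshape(-1,3),np.array(m["rvec"]),np.array(m["tvec"]),m["camera_matrix"],None)[0].reshape(-1,2)
def save(im,f): cv2.imwrite("pics/"+f,cv2.cvtColor(im,cv2.COLOR_RGB2BGR))
def tool(target,yaw=None):
    """shift in tool axes (units of 120mm) to a world target, turn in units of 360deg"""
    s=r.get_state();Rt=R.from_euler("xyz",s["eef_rot"],degrees=True)
    return np.round(Rt.inv().apply(np.array(target)-s["tcp_pos"])/.12,4)
E
python3 - <<'E'
from h import *
m=camera_model("top");c=lambda p:np.array(p)/4.6+[276,108]-.4
P=onplane(m,c([(600,385),(662,410),(565,500),(630,522)]),.061);print(P.round(4),P.mean(0))
d=(P[0]+P[1]-P[2]-P[3])/2;e=(P[0]+P[2]-P[1]-P[3])/2
print("len",np.linalg.norm(d),np.degrees(np.arctan2(d[1],d[0])),np.linalg.norm(e),np.degrees(np.arctan2(e[1],e[0]))-90)
print("fin",onplane(m,c((606,451)),.095))
f=onplane(m,c([(85,350),(412,312)]),.158);b=onplane(m,c([(48,58),(397,22)]),.235)
for q in(f,b):
    v=q[0]-q[1];print(q.mean(0),np.linalg.norm(v),np.degrees(np.arctan2(v[1],v[0]))-90)
print("guide ends",onplane(m,c([(163,541),(188,541),(330,524),(352,522)]),.055))
print("apron front",onplane(m,c([(187,522),(327,505)]),.03))
E
```

```text
[[ 0.5632 -0.3227  0.061 ]
 [ 0.5424 -0.371   0.061 ]
 [ 0.473  -0.2921  0.061 ]
 [ 0.4546 -0.3428  0.061 ]] [ 0.50828395 -0.33214924  0.061     ]
len 0.09368556030500598 -18.267647048150057 0.05325059277588034 -21.594240232006996
fin [[ 0.50999727 -0.31799935  0.095     ]]
[ 0.60315048 -0.04069334  0.158     ] 0.2449619715219728 5.4473675608741985
[ 0.80430378 -0.02290648  0.235     ] 0.2497081553274722 4.775125466711856
guide ends [[ 0.44742187  0.02520076  0.055     ]
 [ 0.44700219  0.00546426  0.055     ]
 [ 0.4580205  -0.10701282  0.055     ]
 [ 0.45922885 -0.12443851  0.055     ]]
apron front [[ 0.46192441  0.00534879  0.03      ]
 [ 0.47316018 -0.10729637  0.03      ]]
```

The crop confirms that the grey tray holds four white-capped jars with a dark fin at crop (605,452). The brown pair and the green jar stand loose outside it. The marker is at crop (240,187). I'm raising the arm and travelling towards the tray at a safe height.

>>> {"api": "drive_tool", "payload": {
  "increments": [
    [[1,0,0,-0.5,0],[1,0,0,-1,0],[1,0,0,-1,0]]
  ]
}}

```text
time_s: 0.48
tcp_pos: [0.2909, 0.6115, 0.3245]
eef_rot: [-179.5, 0.1, -25.4]
contact_force: [0.3, 0.2, -0.5]
gripper_width: 0.0875
gripper_force: 0.0
```

>>> {"api": "drive_tool", "payload": {
  "increments": [
    [[1,0,0.5,-0.5,0],[1,0,1,-1,-0.0167],[1,0,1,-1,-0.0167]]
  ]
}}

```text
time_s: 0.85
tcp_pos: [0.2379, 0.4998, 0.4402]
eef_rot: [-179.9, 0.0, -19.3]
contact_force: [0.3, 0.9, 0.2]
gripper_width: 0.0876
gripper_force: 0.0
```

>>> {"api": "drive_tool", "payload": {
  "increments": [
    [[1,0.3,0.5,0,0],[1,0.6,1,0,0],[1,0.6,1,0,0]]
  ]
}}

```text
time_s: 1.23
tcp_pos: [0.2666, 0.361, 0.4395]
eef_rot: [-179.9, 0.0, -19.5]
contact_force: [-0.5, 0.5, 0.8]
gripper_width: 0.0878
gripper_force: 0.0
```

>>> {"api": "drive_tool", "payload": {
  "increments": [
    [[1,0.3,0.5,0,0],[1,0.6,1,0,0],[1,0.6,1,0,0]]
  ]
}}

```text
time_s: 1.6
tcp_pos: [0.2945, 0.2245, 0.4389]
eef_rot: [-179.9, -0.0, -19.5]
contact_force: [-0.8, 0.9, 0.5]
gripper_width: 0.0876
gripper_force: 0.0
```

>>> {"api": "drive_tool", "payload": {
  "increments": [
    [[1,0.3,0.5,0,0],[1,0.6,1,0,0],[1,0.6,1,0,0]]
  ]
}}

```text
time_s: 1.98
tcp_pos: [0.3225, 0.0877, 0.4384]
eef_rot: [-180.0, -0.0, -19.6]
contact_force: [-0.1, 0.2, -0.0]
gripper_width: 0.0876
gripper_force: 0.0
```

Checking how the arm behaves at its reach limit, in free space above the desk.

>>> {"api": "drive_tool", "payload": {
  "increments": [
    [[1,0.5,0,-0.5,0],[1,1,0,-1,0],[1,1,0,-1,0]]
  ]
}}

```text
time_s: 2.35
tcp_pos: [0.4377, 0.0498, 0.5588]
eef_rot: [179.9, 0.0, -19.5]
contact_force: [1.2, 0.6, 0.1]
gripper_width: 0.0874
gripper_force: 0.0
```

>>> {"api": "drive_tool", "payload": {
  "increments": [
    [[1,0.5,0,-0.5,0],[1,1,0,-1,0],[1,1,0,-1,0]]
  ]
}}

```text
time_s: 2.72
tcp_pos: [0.551, 0.01, 0.6781]
eef_rot: [180.0, 0.1, -19.4]
contact_force: [1.2, 0.5, 1.6]
gripper_width: 0.0875
gripper_force: 0.0
```

>>> {"api": "drive_tool", "payload": {
  "increments": [
    [[1,0.5,0,-0.5,0],[1,1,0,-1,0],[1,1,0,-1,0]]
  ]
}}

```text
time_s: 3.1
tcp_pos: [0.5935, -0.022, 0.6937]
eef_rot: [-179.8, -2.3, -19.5]
contact_force: [-2.6, 0.7, -0.1]
gripper_width: 0.088
gripper_force: 0.0
```

>>> {"api": "drive_tool", "payload": {
  "increments": [
    [[1,0.5,0,-0.5,0],[1,1,0,-1,0],[1,1,0,-1,0]]
  ]
}}

```text
time_s: 3.48
tcp_pos: [0.6141, -0.0488, 0.693]
eef_rot: [-179.6, -4.8, -19.4]
contact_force: [-0.2, 0.7, 0.1]
gripper_width: 0.0876
gripper_force: 0.0
```

>>> {"api": "drive_tool", "payload": {
  "increments": [
    [[1,0,0,0,0],[1,0,0,0,0]]
  ]
}}

```text
time_s: 3.72
tcp_pos: [0.6146, -0.0481, 0.6921]
eef_rot: [-179.6, -4.7, -19.4]
contact_force: [0.8, 0.1, -0.6]
gripper_width: 0.0879
gripper_force: 0.0
```

>>> {"api": "drive_tool", "payload": {
  "increments": [
    [[1,0.5,0,-0.5,0],[1,1,0,-1,0],[1,1,0,-1,0],[1,1,0,-1,0],[1,1,0,-1,0]]
  ]
}}

```text
time_s: 4.35
tcp_pos: [0.6354, -0.0749, 0.6908]
eef_rot: [-179.6, -7.2, -19.5]
contact_force: [0.8, -0.0, -0.5]
gripper_width: 0.0879
gripper_force: 0.0
```

>>> {"api": "drive_tool", "payload": {
  "increments": [
    [[1,1,0,-1,0],[1,1,0,-1,0],[1,1,0,-1,0],[1,1,0,-1,0],[1,1,0,-1,0]]
  ]
}}

```text
time_s: 4.97
tcp_pos: [0.6509, -0.0973, 0.6947]
eef_rot: [-179.6, -9.8, -19.5]
contact_force: [0.6, -0.1, 0.7]
gripper_width: 0.0876
gripper_force: 0.0
```

>>> {"api": "drive_tool", "payload": {
  "increments": [
    [[1,-0.5,0,0.5,0],[1,-0.5,0,1,0],[1,-0.5,0,1,0]]
  ]
}}

```text
time_s: 5.35
tcp_pos: [0.614, -0.0833, 0.5652]
eef_rot: [-179.5, -9.9, -19.5]
contact_force: [1.7, 1.3, 1.5]
gripper_width: 0.0877
gripper_force: 0.0
```

>>> {"api": "drive_tool", "payload": {
  "increments": [
    [[1,-0.5,0,0.5,0],[1,-0.5,0,1,0],[1,-0.5,0,1,0]]
  ]
}}

```text
time_s: 5.72
tcp_pos: [0.5762, -0.0696, 0.4343]
eef_rot: [-179.7, -9.5, -19.4]
contact_force: [0.5, -0.1, 1.6]
gripper_width: 0.0877
gripper_force: 0.0
```

Driving past the reach limit tilts the tool outward, and the tilt is kept afterwards. That will help with the final push and the dial. For the tray I want it upright again, so I'll test the inner limit.

>>> {"api": "drive_tool", "payload": {
  "increments": [
    [[1,-0.4,0.3,0.4,0],[1,-0.7,0.5,0.7,0],[1,-0.7,0.5,0.7,0]]
  ]
}}

```text
time_s: 6.1
tcp_pos: [0.4919, -0.1039, 0.3391]
eef_rot: [-179.7, -9.7, -19.5]
contact_force: [1.2, 1.0, 1.3]
gripper_width: 0.0877
gripper_force: 0.0
```

>>> {"api": "drive_tool", "payload": {
  "increments": [
    [[1,-0.4,0.3,0.3,0],[1,-0.7,0.5,0.6,0],[1,-0.7,0.5,0.6,0]]
  ]
}}

```text
time_s: 6.48
tcp_pos: [0.4057, -0.1363, 0.2533]
eef_rot: [-179.6, -9.7, -19.5]
contact_force: [1.4, 0.0, 0.7]
gripper_width: 0.0879
gripper_force: 0.0
```

>>> {"api": "drive_tool", "payload": {
  "increments": [
    [[1,-0.4,0,0,0],[1,-0.7,0,0,0],[1,-0.7,0,0,0]]
  ]
}}

```text
time_s: 6.85
tcp_pos: [0.3319, -0.1066, 0.2437]
eef_rot: [-179.4, -10.1, -19.4]
contact_force: [0.1, 0.1, 1.2]
gripper_width: 0.0875
gripper_force: 0.0
```

>>> {"api": "drive_tool", "payload": {
  "increments": [
    [[1,-0.4,0,0,0],[1,-0.7,0,0,0],[1,-0.7,0,0,0]]
  ]
}}

```text
time_s: 7.22
tcp_pos: [0.2535, -0.0789, 0.2293]
eef_rot: [-179.3, -10.0, -19.6]
contact_force: [-1.1, -0.5, 0.1]
gripper_width: 0.0875
gripper_force: 0.0
```

>>> {"api": "drive_tool", "payload": {
  "increments": [
    [[1,-0.2,0,0,0],[1,-0.4,0,0,0],[1,-0.4,0,0,0]]
  ]
}}

```text
time_s: 7.6
tcp_pos: [0.2568, -0.0588, 0.2014]
eef_rot: [179.6, -10.5, -18.1]
contact_force: [-0.3, 0.5, 0.4]
gripper_width: 0.0878
gripper_force: 0.0
```

```bash
python3 -c "
from h import *
s=r.get_state();print(np.round(s['joints'],1),s['tcp_pos'],s['eef_rot'])"
```

```text
[ 72.1 -46.8 -52.3  10.5 -85.   -1.2] [ 0.25675518 -0.05884673  0.20139725] [179.61979568 -10.47590404 -18.14702177]
```

>>> {"api": "drive_tool", "payload": {
  "increments": [
    [[1,-1,0,-1,0],[1,-1,0,-1,0]]
  ]
}}

```text
time_s: 7.85
tcp_pos: [0.2679, -0.009, 0.2282]
eef_rot: [178.3, -12.3, -16.2]
contact_force: [0.6, 0.7, -0.0]
gripper_width: 0.0875
gripper_force: 0.0
```

>>> {"api": "drive_tool", "payload": {
  "increments": [
    [[1,-1,0,-1,0],[1,-1,0,-1,0]]
  ]
}}

```text
time_s: 8.1
tcp_pos: [0.2603, 0.0554, 0.2623]
eef_rot: [177.5, -14.5, -13.7]
contact_force: [0.2, 0.6, -0.3]
gripper_width: 0.0876
gripper_force: 0.0
```

```bash
python3 -c "
from h import *
s=r.get_state();print(np.round(s['joints'],1),s['tcp_pos'],s['eef_rot'])
save(capture('scene'),'s1.png')"
```

```text
[109.1 -45.2 -45.7  10.9 -99.4 -32.2] [0.26033816 0.05535696 0.26234112] [177.53355108 -14.47194269 -13.69886799]
```

View pics/s1.png

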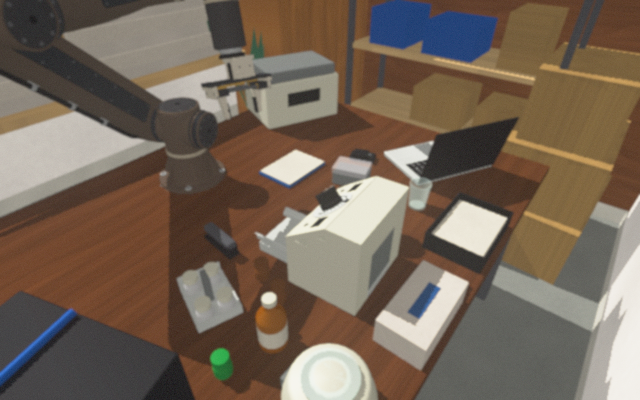

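The arm is folded back over its base and the scene is unchanged, with the tray at (210,295). I'll back out, go low near the base, and use the inner reach limit there to bring the tool upright.

>>> {"api": "drive_tool", "payload": {
  "increments": [
    [[1,0.5,0.2,0.2,0],[1,1,0.4,0.3,0],[1,1,0.4,0.3,0]]
  ]
}}

```text
time_s: 8.52
tcp_pos: [0.3066, 0.0261, 0.2618]
eef_rot: [177.9, -14.0, -14.0]
contact_force: [-0.9, 0.8, -0.2]
gripper_width: 0.0875
gripper_force: 0.0
```

>>> {"api": "drive_tool", "payload": {
  "increments": [
    [[1,0.2,0,0.5,0],[1,0.3,0,1,0],[1,0.3,0,1,0]]
  ]
}}

```text
time_s: 8.9
tcp_pos: [0.3667, 0.002, 0.1498]
eef_rot: [177.4, -13.7, -14.3]
contact_force: [-0.5, -0.0, 0.0]
gripper_width: 0.0881
gripper_force: 0.0
```

>>> {"api": "drive_tool", "payload": {
  "increments": [
    [[1,0,0,0.4,0],[1,0,0,0.6,0]]
  ]
}}

```text
time_s: 9.15
tcp_pos: [0.3919, -0.0019, 0.0928]
eef_rot: [177.6, -12.7, -14.1]
contact_force: [0.2, 0.2, 0.9]
gripper_width: 0.0876
gripper_force: 0.0
```

```bash
python3 -c "
from h import *
s=r.get_state();print(np.round(s['joints'],1),s['tcp_pos'],s['eef_rot'])"
```

```text
[ 42.2  -9.9 -58.   19.4 -38.3  18.5] [ 0.39186675 -0.00188199  0.09275014] [177.63505376 -12.72469629 -14.11264518]
```

The tilt shrinks here, as predicted. Pressing inward more.

>>> {"api": "drive_tool", "payload": {
  "increments": [
    [[1,-0.8,0,0.2,0],[1,-0.8,0,0.2,0]]
  ]
}}

```text
time_s: 9.4
tcp_pos: [0.3367, 0.0272, 0.0931]
eef_rot: [177.4, -9.1, -14.4]
contact_force: [0.4, 1.3, 0.5]
gripper_width: 0.0875
gripper_force: 0.0
```

>>> {"api": "drive_tool", "payload": {
  "increments": [
    [[1,-0.8,0,0.2,0],[1,-0.8,0,0.2,0]]
  ]
}}

```text
time_s: 9.65
tcp_pos: [0.2726, 0.0631, 0.0979]
eef_rot: [176.6, -6.0, -14.4]
contact_force: [0.4, 0.5, 0.4]
gripper_width: 0.0877
gripper_force: 0.0
```

>>> {"api": "drive_tool", "payload": {
  "increments": [
    [[1,-0.8,0,0.2,0],[1,-0.8,0,0.2,0]]
  ]
}}

```text
time_s: 9.9
tcp_pos: [0.2026, 0.0979, 0.1035]
eef_rot: [175.5, -4.1, -14.7]
contact_force: [-0.6, 1.2, 0.5]
gripper_width: 0.0877
gripper_force: 0.0
```

>>> {"api": "drive_tool", "payload": {
  "increments": [
    [[1,0.5,0,0,0],[1,1,0,0,0],[1,1,0,0,0]]
  ]
}}

```text
time_s: 10.28
tcp_pos: [0.316, 0.0723, 0.1124]
eef_rot: [175.6, -4.3, -14.1]
contact_force: [-1.3, 1.6, -0.1]
gripper_width: 0.0873
gripper_force: 0.0
```

>>> {"api": "drive_tool", "payload": {
  "increments": [
    [[1,0.5,0.2,0,0],[1,0.8,0.3,0,0],[1,0.8,0.3,0,0]]
  ]
}}

```text
time_s: 10.65
tcp_pos: [0.4002, 0.0078, 0.1209]
eef_rot: [175.4, -4.2, -14.9]
contact_force: [-0.1, 0.3, -0.3]
gripper_width: 0.0875
gripper_force: 0.0
```

>>> {"api": "drive_tool", "payload": {
  "increments": [
    [[1,-0.8,0.5,0,0],[1,-0.8,0.5,0,0]]
  ]
}}

```text
time_s: 10.9
tcp_pos: [0.2874, -0.0247, 0.1181]
eef_rot: [175.2, -4.1, -14.7]
contact_force: [-0.6, 1.3, 1.4]
gripper_width: 0.0876
gripper_force: 0.0
```

```bash
python3 -c "
from h import *
s=r.get_state();print(np.round(s['joints'],1),s['tcp_pos'],s['eef_rot'])"
```

```text
[ 48.5 -20.1 -54.4   6.8 -58.4  23. ] [ 0.28741811 -0.02474446  0.11811351] [175.23689348  -4.11044116 -14.68766897]
```

>>> {"api": "drive_tool", "payload": {
  "increments": [
    [[1,-0.5,0.5,0.4,0],[1,-0.5,0.5,0.4,0]]
  ]
}}

```text
time_s: 11.15
tcp_pos: [0.236, -0.0714, 0.103]
eef_rot: [176.1, -2.1, -14.5]
contact_force: [1.0, -0.7, 0.7]
gripper_width: 0.0876
gripper_force: 0.0
```

>>> {"api": "drive_tool", "payload": {
  "increments": [
    [[1,-0.5,0.5,0.2,0],[1,-0.5,0.5,0.2,0]]
  ]
}}

```text
time_s: 11.4
tcp_pos: [0.1761, -0.1232, 0.1133]
eef_rot: [176.9, -0.3, -14.8]
contact_force: [0.6, 0.5, 0.1]
gripper_width: 0.0877
gripper_force: 0.0
```

```bash
python3 -c "
from h import *
s=r.get_state();print(np.round(s['joints'],1),s['tcp_pos'],s['eef_rot'])"
```

```text
[ 38.9 -36.4 -58.1   2.2 -70.7  35.6] [ 0.17608047 -0.12323578  0.11326092] [176.8624451   -0.2798841  -14.80353351]
```

>>> {"api": "drive_tool", "payload": {
  "increments": [
    [[1,-0.1,0.6,0.2,0],[1,-0.1,0.6,0.2,0]]
  ]
}}

```text
time_s: 11.65
tcp_pos: [0.1602, -0.1752, 0.1035]
eef_rot: [177.1, -0.3, -14.6]
contact_force: [0.9, 0.5, 0.9]
gripper_width: 0.0877
gripper_force: 0.0
```

```bash
python3 -c "
from h import *
s=r.get_state();print(np.round(s['joints'],1),s['tcp_pos'],s['eef_rot'])"
```

```text
[ 14.8 -29.1 -58.    3.  -62.3  59.2] [ 0.16016864 -0.17517739  0.10352816] [177.14096782  -0.31277241 -14.61841367]
```

>>> {"api": "drive_tool", "payload": {
  "increments": [
    [[1,0.2,0,-0.5,0],[1,0.4,0,-1,0],[1,0.4,0,-1,0]]
  ]
}}

```text
time_s: 12.02
tcp_pos: [0.2102, -0.1819, 0.2265]
eef_rot: [177.0, -0.4, -14.9]
contact_force: [0.3, 0.6, -0.9]
gripper_width: 0.0876
gripper_force: 0.0
```

>>> {"api": "drive_tool", "payload": {
  "increments": [
    [[1,0.5,0.1,-0.5,0],[1,1,0.2,-1,0.0139],[1,1,0.2,-1,0.0139]]
  ]
}}

```text
time_s: 12.4
tcp_pos: [0.3197, -0.2303, 0.3448]
eef_rot: [177.0, -0.3, -19.9]
contact_force: [1.4, 0.4, -0.4]
gripper_width: 0.0873
gripper_force: 0.0
```

>>> {"api": "drive_tool", "payload": {
  "increments": [
    [[1,0.5,0.1,0,0],[1,0.9,0.2,0,0],[1,0.9,0.2,0,0]]
  ]
}}

```text
time_s: 12.78
tcp_pos: [0.4133, -0.2898, 0.3424]
eef_rot: [177.0, -0.0, -19.9]
contact_force: [-0.5, 0.3, -1.2]
gripper_width: 0.0878
gripper_force: 0.0
```

```bash
python3 -c "
from h import *
s=r.get_state();m=camera_model('wrist');save(capture('wrist'),'w1.png')
Rm=cv2.Rodrigues(np.array(m['rvec']))[0];c=-Rm.T@np.ravel(m['tvec'])
Rt=R.from_euler('xyz',s['eef_rot'],degrees=True).as_matrix()
print(s['tcp_pos'],s['eef_rot'],c,'cam in tool',Rt.T@(c-s['tcp_pos']),'axis',Rt.T@Rm[2])
print(proj(m,[[.509,-.332,0]]),m['camera_matrix'][0])"
```

```text
[ 0.41331522 -0.28975469  0.34242498] [ 1.76955448e+02 -9.87407755e-03 -1.98911647e+01] [ 0.47829925 -0.30236008  0.52862979] cam in tool [ 0.065428   -0.00035278 -0.18647548] axis [-2.43898701e-01 -1.62119771e-04  9.69800700e-01]
[[314.29793209 102.36646565]] [298.87437749   0.         320.61601573]
```

View pics/w1.png

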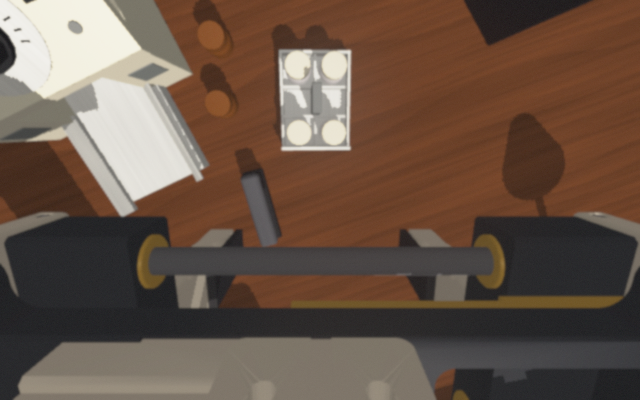

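The tray fills (279–352, 50–150) and its fin is at (316,98). It is nearly aligned with the tool. Next I'll settle which end carries the panel and refine the pose.

Run:
```python
from h import *
m=camera_model("wrist")
P=onplane(m,[(299,66),(334,66),(299,132),(333,132)],.061);c=P.mean(0);print("caps",P.round(4),c)
d=(P[0]+P[1]-P[2]-P[3])/2;print(np.linalg.norm(d),np.degrees(np.arctan2(d[1],d[0])))
print("fin",onplane(m,(316,98),.088))
E=onplane(m,[(279,150),(352,150),(279,50),(350,50)],.0)
for z in(.028,.045):
    n=onplane(m,[(281,150),(352,150)],z);f=onplane(m,[(279,50),(350,50)],z)
    print(z,"near",n.mean(0)[:2],np.linalg.norm(n.mean(0)[:2]-c[:2]),np.linalg.norm(n[0]-n[1]),"far",f.mean(0)[:2],np.linalg.norm(f.mean(0)[:2]-c[:2]),np.linalg.norm(f[0]-f[1]))
    for q in(n,f): v=q[0]-q[1];print(np.degrees(np.arctan2(v[1],v[0]))-90)
im=cv2.imread("pics/w1.png")[35:165,265:365];cv2.imwrite("pics/c1.png",cv2.resize(im,None,fx=4.5,fy=4.5,interpolation=cv2.INTER_CUBIC))
```

```text
caps [[ 0.559  -0.3244  0.061 ]
 [ 0.5421 -0.3724  0.061 ]
 [ 0.472  -0.2911  0.061 ]
 [ 0.4543 -0.34    0.061 ]] [ 0.50684278 -0.33196266  0.061     ]
0.0933823074282639 -20.56167040147575
fin [[ 0.50754814 -0.33066693  0.088     ]]
0.028 near [ 0.43445973 -0.30758544] 0.07637771304684557 0.11788744442927489 far [ 0.57806179 -0.35679286] 0.07542337696002055 0.1090745776877815
-20.130599474280743
-19.215735914430567
0.045 near [ 0.43589508 -0.30738301] 0.07508485396785276 0.11389037146733098 far [ 0.57462819 -0.35492202] 0.07156810518074826 0.10537631238546727
-20.130599474280743
-19.215735914430596
```

View pics/c1.png

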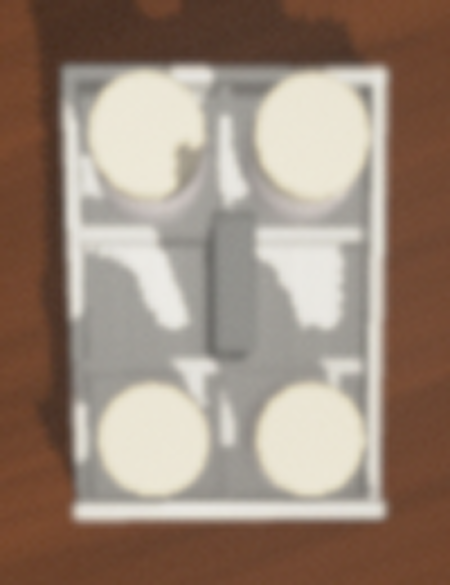

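The near edge at crop y≈510 is the thicker, wider plate, so that is the front panel, facing the robot. Tray pose: centre (0.5075,-0.3315), yaw about -20°.

Run:
```python
from h import *
print(tool([.5075,-.3315,.17]),tool([.5075,-.3315,.075]))
```

```text
[ 0.8668 -0.0142  1.445 ] [ 0.8658 -0.056   2.2356]
```

>>> {"api": "drive_tool", "payload": {
  "increments": [
    [[1,0.45,0,0.4,0],[1,0.87,0.03,0.8,0],[1,0.87,0.03,0.8,0]]
  ]
}}

```text
time_s: 13.2
tcp_pos: [0.5066, -0.3316, 0.2459]
eef_rot: [177.0, 0.0, -19.8]
contact_force: [-0.8, 0.1, 0.7]
gripper_width: 0.0877
gripper_force: 0.0
```

>>> {"api": "drive_tool", "payload": {
  "increments": [
    [[1,0,-0.04,0.4,0],[1,0,-0.04,0.65,0],[1,0,-0.04,0.65,0]]
  ]
}}

```text
time_s: 13.58
tcp_pos: [0.5057, -0.3307, 0.1704]
eef_rot: [177.0, -0.1, -19.8]
contact_force: [-0.6, 0.9, 0.4]
gripper_width: 0.0878
gripper_force: 0.0
```

Run:
```python
from h import *
s=r.get_state();print(s['tcp_pos'],s['eef_rot'],tool([.5075,-.3315,.075]))
```

```text
[ 0.50570062 -0.33065384  0.17039826] [ 1.76986621e+02 -1.00767404e-01 -1.98019898e+01] [ 0.0151 -0.0402  0.794 ]
```

>>> {"api": "drive_tool", "payload": {
  "increments": [
    [[1,0.015,-0.02,0.4,0],[1,0.015,-0.04,0.79,0],[1,0.015,-0.04,0.79,0]]
  ],
  "squeeze": 25
}}

```text
time_s: 13.95
tcp_pos: [0.5078, -0.3317, 0.0756]
eef_rot: [177.0, -0.1, -19.8]
contact_force: [-0.5, 0.6, 0.7]
gripper_width: 0.0876
gripper_force: 0.0
```

>>> {"api": "drive_tool", "payload": {
  "increments": [
    [[-1,0,0,0,0],[-1,0,0,0,0],[-1,0,0,0,0],[-1,0,0,0,0],[-1,0,0,0,0]]
  ]
}}

```text
time_s: 14.58
tcp_pos: [0.5092, -0.3322, 0.0763]
eef_rot: [177.0, -0.3, -19.8]
contact_force: [-0.1, 0.1, 0.6]
gripper_width: 0.0432
gripper_force: 0.0
```

>>> {"api": "drive_tool", "payload": {
  "increments": [
    [[-1,0,0,-0.05,0],[-1,0,0,-0.15,0],[-1,0,0,-0.25,0],[-1,0,0,-0.35,0]]
  ]
}}

```text
time_s: 15.08
tcp_pos: [0.51, -0.3301, 0.1193]
eef_rot: [177.0, -0.3, -19.8]
contact_force: [0.2, -0.1, -0.1]
gripper_width: 0.0037
gripper_force: 0.0
```

Run:
```python
from h import *
s=r.get_state();print(s['tcp_pos'],s['eef_rot'],s['contact_force'],s['moment'],s['gripper_width'])
save(capture('wrist'),'w2.png')
```

```text
[ 0.50995004 -0.33005095  0.11933175] [176.99886986  -0.29959827 -19.81316011] [ 0.23573296 -0.12023332 -0.09570077] [ 0.19105666 -0.0945946   0.02565899] 0.00366856150561078
```

View pics/w2.png

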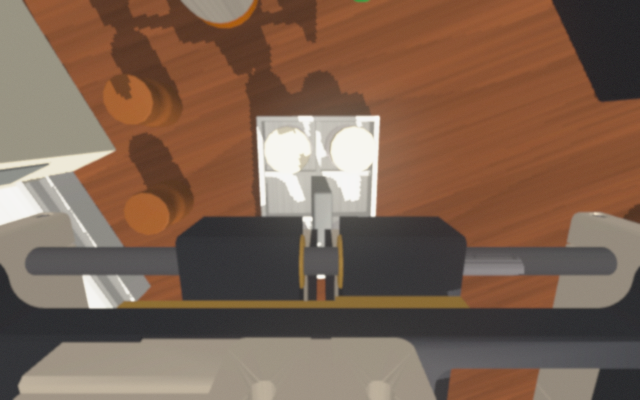

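The fingers are slow (about 70 mm/s) and closed above the fin after I had lifted. The tray and jars are undisturbed at (318,160). I'll reopen partly, descend and close with enough time.

>>> {"api": "drive_tool", "payload": {
  "increments": [
    [[0,0,0,0,0],[0,0,0,0,0],[0,0,0,0,0],[0,0,0,0,0],[0,0,0,0,0]]
  ]
}}

```text
time_s: 15.75
tcp_pos: [0.5096, -0.33, 0.1178]
eef_rot: [177.0, -0.2, -19.8]
contact_force: [-0.3, 1.2, 0.3]
gripper_width: 0.0425
gripper_force: 0.0
```

>>> {"api": "drive_tool", "payload": {
  "increments": [
    [[0,-0.01,0,0.2,0],[0,-0.02,0,0.37,0],[0,-0.02,0,0.37,0]]
  ]
}}

```text
time_s: 16.12
tcp_pos: [0.5055, -0.3311, 0.0722]
eef_rot: [177.0, -0.1, -19.8]
contact_force: [0.0, -0.0, 0.5]
gripper_width: 0.0438
gripper_force: 0.0
```

>>> {"api": "drive_tool", "payload": {
  "increments": [
    [[-1,0,0,0,0],[-1,0,0,0,0],[-1,0,0,0,0],[-1,0,0,0,0],[-1,0,0,0,0]]
  ]
}}

```text
time_s: 16.75
tcp_pos: [0.5069, -0.3315, 0.0738]
eef_rot: [177.0, -0.3, -19.8]
contact_force: [0.0, -0.4, 0.3]
gripper_width: 0.0015
gripper_force: 0.0
```

>>> {"api": "drive_tool", "payload": {
  "increments": [
    [[-1,0,0,0,0],[-1,0,0,0,0]]
  ]
}}

```text
time_s: 17.0
tcp_pos: [0.5068, -0.3315, 0.0737]
eef_rot: [177.0, -0.2, -19.8]
contact_force: [0.1, 0.4, -0.2]
gripper_width: 0.0007
gripper_force: 0.0
```

The grip closed on nothing. I'll recompute the fin position from the last close picture.

Run:
```python
from h import *
m=camera_model("wrist");s=r.get_state()
Rt=R.from_euler("xyz",s["eef_rot"],degrees=True).as_matrix();Rm=cv2.Rodrigues(np.array(m["rvec"]))[0];c=-Rm.T@np.ravel(m["tvec"])
tc=Rt.T@(c-s["tcp_pos"]);Rc=Rm@Rt   # cam from tool
Rt2=R.from_euler("xyz",[177,-.3,-19.81],degrees=True).as_matrix();c2=np.array([.50995,-.33005,.11933])+Rt2@tc;Rm2=Rc@Rt2.T
m2=dict(camera_matrix=m["camera_matrix"],rvec=cv2.Rodrigues(Rm2)[0],tvec=-Rm2@c2)
p=onplane(m2,[(257,117),(379,117)],.028);print("rear",p,p.mean(0),np.linalg.norm(p[0]-p[1]))
q=onplane(m2,[(288,148),(353,148)],.061);print("caps",q,q.mean(0))
print("fin rear top",onplane(m2,(322,180),.095))
for P in([.5075,-.3315,.095],[.5263,-.3383,.095]): print(proj(m2,[P]))
w=capture("wrist");save(w,"w3.png");save(capture("scene")[250:350,160:260],"s3.png")
a=cv2.resize(cv2.imread("pics/w3.png")[100:340,200:440],(480,480));b=cv2.resize(cv2.imread("pics/s3.png"),(320,480));cv2.imwrite("pics/v3.png",np.hstack([a,b]))
```

```text
rear [[ 0.59703842 -0.30608262  0.028     ]
 [ 0.56006106 -0.40909927  0.028     ]] [ 0.57854974 -0.35759094  0.028     ] 0.10945207342850204
caps [[ 0.5637595  -0.32436624  0.061     ]
 [ 0.54570499 -0.37386231  0.061     ]] [ 0.55473224 -0.34911428  0.061     ]
fin rear top [[ 0.53584613 -0.3414034   0.095     ]]
[[322.3717019  220.12437259]]
[[322.42895994 193.70087611]]
```

View pics/v3.png

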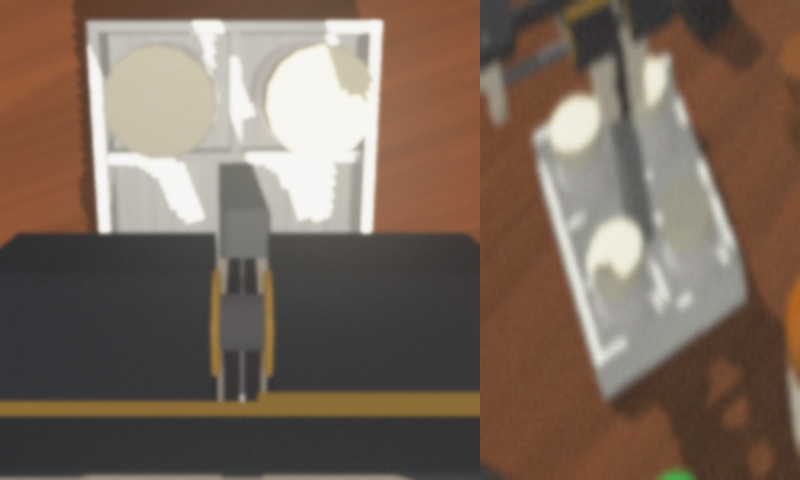

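Run:
```python
from h import *
m=camera_model("wrist");s=r.get_state();print(s["tcp_pos"])
print(onplane(m,[(321,182)],.003),"\n",onplane(m,[(322,202),(322,229)],.095),proj(m,[s["tcp_pos"]]))
p=onplane(m,[(243,110),(391,110)],.028);print("rear edge",p.mean(0),np.linalg.norm(p[0]-p[1]))
t=R.from_euler("xyz",s["eef_rot"],degrees=True)
print("tip",proj(m,s["tcp_pos"]+t.apply([[9.5e-3,0,.011],[9.5e-3,0,-.02]])))
```

```text
[ 0.50677448 -0.33144122  0.0736574 ]
[[ 0.52289861 -0.3411649   0.003     ]] 
 [[ 0.52903994 -0.33873904  0.095     ]
 [ 0.51376243 -0.33324363  0.095     ]] [[321.17297012 228.66543087]]
rear edge [ 0.57951351 -0.3577126   0.028     ] 0.11029508047780107
tip [[321.14646971 210.22489157]
 [321.23375772 224.65564672]]
```

Run:
```python
from h import *
m=camera_model("wrist");s=r.get_state()
Rt=R.from_euler("xyz",s["eef_rot"],degrees=True).as_matrix();Rm=cv2.Rodrigues(np.array(m["rvec"]))[0];c=-Rm.T@np.ravel(m["tvec"])
tc=Rt.T@(c-s["tcp_pos"]);Rc=Rm@Rt
Rt2=R.from_euler("xyz",[176.955,-.01,-19.89],degrees=True).as_matrix();c2=np.array([.41331522,-.28975469,.34242498])+Rt2@tc;Rm2=Rc@Rt2.T
m2=dict(camera_matrix=m["camera_matrix"],rvec=cv2.Rodrigues(Rm2)[0],tvec=-Rm2@c2)
u=lambda x,y:(x/4.5+265-.4,y/4.5+35-.4)
for z in(.06,.095):print(z,onplane(m2,[u(235,212),u(232,352)],z))
print(s["gripper_width"],s["gripper_force"],s["contact_force"],s["joint_torque"])
im=cv2.imread("pics/w3.png")[160:320,250:390];cv2.imwrite("pics/v4.png",cv2.resize(im,None,fx=4.2,fy=3.7,interpolation=cv2.INTER_CUBIC))
```

```text
0.06 [[ 0.53143428 -0.34216522  0.06      ]
 [ 0.49054838 -0.32614268  0.06      ]]
0.095 [[ 0.52746806 -0.33919471  0.095     ]
 [ 0.4896356  -0.32436877  0.095     ]]
0.00025905861167804323 0.0 [-0.57697388  0.51280543 -0.51820234] [ 8.84810779e-04 -5.21611655e+01  2.43866014e+01  5.76531261e+00
  6.78156805e-02 -4.27667575e-03]
```

View pics/v4.png

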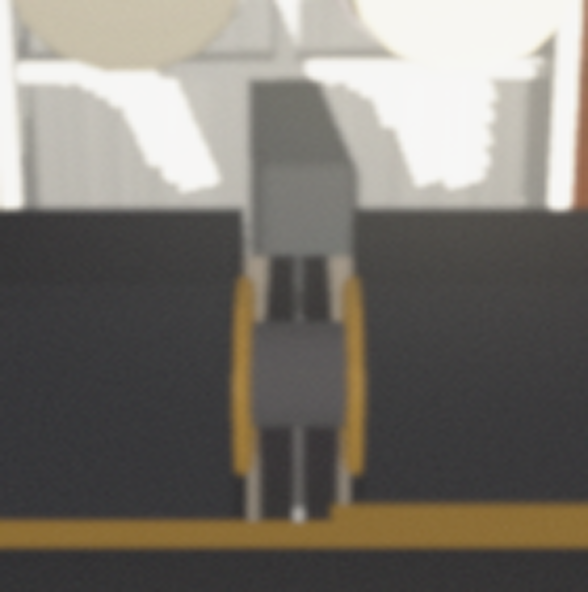

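Run:
```python
from h import *
m=camera_model("scene");s=r.get_state();t=R.from_euler("xyz",s["eef_rot"],degrees=True)
def cr(P): q=proj(m,P);return np.c_[(q[:,0]-160)*3.2+480,(q[:,1]-250)*4.8].round(0)
tr=R.from_euler("z",-20,degrees=True)
print("tip,tcp,-50",cr(s["tcp_pos"]+t.apply([[0,0,.011],[0,0,0],[0,0,-.05]])))
print("fin top ends",cr(np.array([.5085,-.332,0])+tr.apply([[.02,0,.095],[-.02,0,.095],[.02,0,0],[-.02,0,0]])))
print("corners",cr(np.array([.5085,-.332,0])+tr.apply([[.075,.055,0],[.075,-.055,0],[-.075,.055,0],[-.075,-.055,0]])))
```

```text
tip,tcp,-50 [[628. 163.]
 [626. 147.]
 [618.  75.]]
fin top ends [[631. 147.]
 [613.  95.]
 [651. 272.]
 [634. 220.]]
corners [[746. 301.]
 [604. 400.]
 [676. 113.]
 [545. 193.]]
```

The fin is centred under the jaws, but from v4 the finger ends seem to sit just above its top, higher than I assumed. I'll reopen and go 20 mm lower. The body stays above the fin.

>>> {"api": "drive_tool", "payload": {
  "increments": [
    [[0,0.01,0,-0.3,0],[0,0.01,0,-0.3,0],[0,0.01,0,-0.3,0],[0,0.01,0,-0.3,0],[0,0.01,0,-0.3,0]]
  ]
}}

```text
time_s: 17.73
tcp_pos: [0.508, -0.33, 0.1089]
eef_rot: [177.0, -0.2, -19.8]
contact_force: [0.3, -0.4, -0.9]
gripper_width: 0.0419
gripper_force: 0.0
```

>>> {"api": "drive_tool", "payload": {
  "increments": [
    [[0,0,0,0.25,0],[0,0,0,0.4,0],[0,0,0,0.45,0],[0,0,0,0.45,0]]
  ]
}}

```text
time_s: 18.23
tcp_pos: [0.5076, -0.3329, 0.0555]
eef_rot: [177.0, -0.2, -19.8]
contact_force: [0.3, -0.4, -0.3]
gripper_width: 0.0441
gripper_force: 0.0
```

>>> {"api": "drive_tool", "payload": {
  "increments": [
    [[-1,0,0,0,0],[-1,0,0,0,0],[-1,0,0,0,0],[-1,0,0,0,0],[-1,0,0,0,0]]
  ]
}}

```text
time_s: 18.85
tcp_pos: [0.5079, -0.3333, 0.0562]
eef_rot: [177.0, -0.3, -19.8]
contact_force: [-0.8, -3.6, 3.2]
gripper_width: 0.0137
gripper_force: 25.0
```

Run:
```python
from h import *
s=r.get_state();print(s["gripper_width"],s["gripper_force"],s["tcp_pos"],s["eef_rot"],s["contact_force"])
```

```text
0.013693866052120314 24.95062619447708 [ 0.50785612 -0.33326342  0.05620472] [176.96944386  -0.29024567 -19.80907334] [-0.75963036 -3.63067529  3.22589152]
```

It gripped (13.7 mm, 25 N), so the real fingertips are about 30 mm higher than my model. The overlap is shallow, so I'll regrip 14 mm deeper.

>>> {"api": "drive_tool", "payload": {
  "increments": [
    [[-0.4,0,0,0,0],[-0.4,0,0,0,0],[-0.4,0,0,0.06,0],[-0.4,0,0,0.12,0]]
  ]
}}

```text
time_s: 19.35
tcp_pos: [0.5073, -0.3333, 0.0406]
eef_rot: [177.0, -0.2, -19.8]
contact_force: [-0.1, -0.6, 0.0]
gripper_width: 0.026
gripper_force: 0.0
```

>>> {"api": "drive_tool", "payload": {
  "increments": [
    [[-1,0,0,0,0],[-1,0,0,0,0],[-1,0,0,0,0],[-1,0,0,0,0]]
  ],
  "squeeze": 35
}}

```text
time_s: 19.85
tcp_pos: [0.5076, -0.3332, 0.0414]
eef_rot: [177.0, -0.3, -19.8]
contact_force: [-1.0, 3.7, -0.1]
gripper_width: 0.0143
gripper_force: 34.7
```

>>> {"api": "drive_tool", "payload": {
  "increments": [
    [[-1,0,0,-0.05,0],[-1,0,0,-0.15,0],[-1,0,0,-0.3,0],[-1,0,0,-0.45,0],[-1,0,0,-0.45,0]]
  ]
}}

```text
time_s: 20.48
tcp_pos: [0.5093, -0.3312, 0.0972]
eef_rot: [177.0, -0.4, -19.8]
contact_force: [0.9, -0.5, -5.1]
gripper_width: 0.0136
gripper_force: 35.0
```

Run:
```python
from h import *
s=r.get_state();print(s["gripper_width"],s["gripper_force"],s["tcp_pos"],s["eef_rot"],s["contact_force"],s["moment"])
save(capture("wrist"),"w4.png");save(capture("top"),"t4.png");save(capture("scene"),"s4.png")
```

```text
0.013605822479673735 34.9507999420166 [ 0.50932981 -0.33123257  0.09716351] [176.99924079  -0.4439818  -19.80788104] [ 0.93771135 -0.50707699 -5.0658315 ] [ 0.25923351 -0.22764898  0.04249483]
```

The tray is lifted (5 N, so 0.5 kg), with TCP 41 mm above its underside. Next I carry it above the apron.

>>> {"api": "drive_tool", "payload": {
  "increments": [
    [[-1,0,0,-0.15,0],[-1,0,0,-0.35,0],[-1,-0.05,-0.15,-0.5,0],[-1,-0.1,-0.35,-0.5,0]]
  ]
}}

```text
time_s: 21.12
tcp_pos: [0.5124, -0.2836, 0.1539]
eef_rot: [177.0, -0.3, -19.9]
contact_force: [1.3, 0.4, -5.9]
gripper_width: 0.0137
gripper_force: 35.0
```

>>> {"api": "drive_tool", "payload": {
  "increments": [
    [[-1,-0.07,-0.23,-0.01,0],[-1,-0.14,-0.46,-0.02,0],[-1,-0.21,-0.69,-0.03,0],[-1,-0.28,-0.92,-0.04,0]]
  ]
}}

```text
time_s: 21.62
tcp_pos: [0.5171, -0.1672, 0.1512]
eef_rot: [177.0, -0.2, -19.8]
contact_force: [0.0, 0.7, -4.7]
gripper_width: 0.0135
gripper_force: 35.0
```

>>> {"api": "drive_tool", "payload": {
  "increments": [
    [[-1,-0.08,-0.23,-0.01,0],[-1,-0.16,-0.46,-0.02,0],[-1,-0.24,-0.69,-0.03,0],[-1,-0.3,-0.85,-0.05,0],[-1,-0.32,-0.95,-0.06,0]]
  ]
}}

```text
time_s: 22.25
tcp_pos: [0.5199, -0.047, 0.1525]
eef_rot: [177.0, -0.2, -19.7]
contact_force: [1.0, 0.1, -4.3]
gripper_width: 0.0138
gripper_force: 35.0
```

>>> {"api": "drive_tool", "payload": {
  "increments": [
    [[-1,0,0,0,-0.017],[-1,0,0,0,-0.035],[-1,0,0,0,-0.053],[-1,0,0,0,-0.069],[-1,0,0,0,-0.069]]
  ]
}}

```text
time_s: 22.88
tcp_pos: [0.5202, -0.0484, 0.1525]
eef_rot: [177.2, 1.1, 4.9]
contact_force: [-0.0, 0.1, -4.6]
gripper_width: 0.0141
gripper_force: 35.0
```

Run:
```python
from h import *
s=r.get_state();print(s["gripper_width"],s["tcp_pos"],s["eef_rot"],s["contact_force"],tool([.5218,-.0478,.155]))
t=capture("top");save(t,"t5.png");save(capture("wrist"),"w5.png")
```

```text
0.014107001445172764 [ 0.52016095 -0.04840778  0.15254318] [177.16461017   1.0662803    4.93611697] [-0.03862268  0.05375025 -4.57913947] [ 0.0137 -0.0028 -0.0209]
```

>>> {"api": "drive_tool", "payload": {
  "increments": [
    [[-1,0.01,0,0.12,0],[-1,0.01,0,0.28,0],[-1,0.01,0,0.42,0],[-1,0.01,0,0.5,0],[-1,0.01,0,0.55,0]]
  ]
}}

```text
time_s: 23.6
tcp_pos: [0.5205, -0.0517, 0.0861]
eef_rot: [177.2, 1.1, 5.0]
contact_force: [-2.4, 2.2, 0.4]
gripper_width: 0.0137
gripper_force: 35.0
```

>>> {"api": "drive_tool", "payload": {
  "increments": [
    [[-1,0,0,0.02,0],[-1,0,0,0.05,0],[-1,0,0,0.08,0],[-1,0,0,0.09,0]]
  ]
}}

```text
time_s: 24.1
tcp_pos: [0.5224, -0.0483, 0.0813]
eef_rot: [177.4, 0.7, 5.1]
contact_force: [-26.3, 32.5, 49.8]
gripper_width: 0.0146
gripper_force: 35.3
```

Run:
```python
from h import *
s=r.get_state();print(s["gripper_width"],s["tcp_pos"],s["eef_rot"],s["contact_force"],s["moment"])
```

```text
0.01456231003771237 [ 0.52237838 -0.04825742  0.08128259] [177.38694403   0.68075926   5.10568086] [-26.31024277  32.48771298  49.79096338] [10.96437301  9.63755226 -0.49814234]
```

The tray landed on a guide flare: the sideways force is +y, because the lean made it drift right on the way down. I'll raise it, shift left and back slightly, and retry.

>>> {"api": "drive_tool", "payload": {
  "increments": [
    [[-1,0,0,-0.15,0],[-1,0,0,-0.25,0],[-1,-0.03,-0.04,-0.3,0],[-1,-0.05,-0.05,-0.3,0],[-1,-0.05,-0.05,-0.3,0]]
  ]
}}

```text
time_s: 24.72
tcp_pos: [0.5139, -0.045, 0.1113]
eef_rot: [177.2, 1.1, 5.0]
contact_force: [0.6, -0.5, -5.3]
gripper_width: 0.0138
gripper_force: 35.0
```

Run:
```python
from h import *
s=r.get_state();print(s["gripper_width"],s["tcp_pos"],s["eef_rot"],s["contact_force"],s["moment"])
w=capture("wrist");save(w,"w6.png");t=capture("top");save(t,"t6.png")
# guides from the first top picture: grey bright pixels beside apron; line fit by row in original view
im=cv2.imread("pics/top0.png").astype(int);m=camera_model("top")
g=im.sum(2)/3;sat=im.max(2)-im.min(2)
for v in(190,196,202,208,214,218,221): 
    row=[(u,int(g[v,u])) for u in range(304,356)];print(v,[b for a,b in row])
```

```text
0.013801194425440642 [ 0.51387413 -0.04503766  0.11126336] [177.16269113   1.09676592   4.98193092] [ 0.59824474 -0.47461738 -5.32628004] [ 0.24479576 -0.11191593  0.00320555]
190 [74, 77, 79, 114, 186, 199, 195, 192, 206, 232, 235, 235, 235, 235, 234, 234, 234, 233, 235, 235, 234, 233, 233, 232, 233, 233, 233, 233, 234, 232, 231, 233, 233, 235, 235, 234, 231, 231, 231, 226, 198, 197, 196, 196, 189, 126, 81, 80, 79, 79, 72, 77]
196 [72, 71, 72, 72, 116, 186, 200, 197, 194, 206, 233, 235, 235, 235, 235, 234, 234, 234, 235, 235, 234, 232, 233, 233, 232, 233, 233, 233, 233, 233, 233, 233, 232, 235, 236, 236, 232, 232, 231, 232, 228, 193, 193, 198, 196, 185, 103, 76, 76, 75, 75, 75]
202 [76, 74, 76, 76, 102, 163, 199, 195, 194, 203, 222, 233, 235, 236, 235, 236, 235, 235, 234, 233, 235, 234, 233, 234, 234, 233, 234, 234, 234, 233, 233, 233, 232, 233, 235, 235, 233, 233, 232, 232, 227, 183, 194, 195, 191, 184, 140, 88, 76, 77, 77, 77]
208 [75, 75, 75, 77, 78, 113, 189, 195, 193, 194, 206, 232, 235, 237, 236, 235, 236, 236, 235, 234, 235, 234, 234, 234, 235, 234, 233, 235, 235, 235, 234, 233, 233, 234, 233, 235, 235, 234, 232, 232, 234, 226, 189, 191, 192, 190, 184, 116, 78, 75, 74, 74]
214 [75, 78, 77, 74, 74, 89, 133, 184, 189, 190, 196, 216, 232, 236, 236, 237, 235, 236, 237, 235, 236, 236, 236, 235, 235, 235, 236, 235, 235, 235, 234, 233, 233, 234, 233, 235, 234, 234, 234, 233, 233, 233, 228, 194, 191, 191, 186, 167, 96, 73, 77, 75]
218 [75, 72, 77, 74, 75, 79, 118, 188, 194, 189, 188, 203, 231, 236, 236, 237, 235, 235, 236, 235, 234, 234, 235, 233, 233, 234, 235, 234, 234, 228, 227, 225, 223, 223, 219, 220, 220, 215, 191, 183, 163, 158, 155, 150, 187, 188, 190, 185, 123, 82, 77, 75]
221 [77, 76, 79, 76, 73, 78, 94, 149, 192, 188, 186, 184, 160, 155, 136, 129, 113, 111, 107, 100, 95, 92, 90, 86, 79, 77, 73, 75, 72, 72, 74, 74, 73, 71, 70, 73, 78, 78, 74, 76, 79, 76, 83, 113, 173, 176, 172, 166, 128, 84, 75, 81]
```

Run:
```python
from h import *
m=camera_model("top")
for nm,z,a,b in(("outer",.055,[(307.3,190),(308.3,196),(309.2,208),(310.1,214)],[(349,190),(349.8,196),(350.9,208),(351.6,214)]),("inner",.035,[(312.4,190),(313.4,196),(314.4,208),(315.3,214)],[(343.6,190),(344.6,196),(345.7,208),(346.6,214)])):
    A=onplane(m,a,z);B=onplane(m,b,z);M=(A+B)/2
    print(nm,M[:,:2].round(4).tolist(),np.linalg.norm(A-B,axis=1).round(4))
    for q in(A,B,M): print(np.degrees(np.arctan2(q[0,1]-q[-1,1],q[0,0]-q[-1,0])).round(1),end=" ")
    n=np.array([-np.sin(np.radians(5)),np.cos(np.radians(5))])
    print("offset at x=.52:",np.mean(M[:,1]-(M[:,0]-.52)*np.tan(np.radians(5))))
```

```text
outer [[0.5742, -0.04], [0.5523, -0.0428], [0.5085, -0.0454], [0.4866, -0.0477]] [0.1521 0.1513 0.1518 0.151 ]
5.4 4.7 5.1 offset at x=.52: -0.04486952757054509
inner [[0.5756, -0.0404], [0.5533, -0.0436], [0.509, -0.0464], [0.4868, -0.0492]] [0.1152 0.1151 0.1153 0.1153]
5.6 5.7 5.6 offset at x=.52: -0.04590858501181828
```

>>> {"api": "drive_tool", "payload": {
  "increments": [
    [[-1,0,0,0.06,0],[-1,0,-0.01,0.13,0],[-1,0,-0.01,0.19,0],[-1,0,-0.01,0.23,0],[-1,0,-0.01,0.25,0]]
  ]
}}

```text
time_s: 25.45
tcp_pos: [0.514, -0.0453, 0.0814]
eef_rot: [177.2, 1.1, 5.0]
contact_force: [-0.1, -0.5, -5.9]
gripper_width: 0.0137
gripper_force: 35.0
```

>>> {"api": "drive_tool", "payload": {
  "increments": [
    [[-1,0,0,0.03,0],[-1,0,0,0.05,0],[-1,0,0,0.06,0]]
  ]
}}

```text
time_s: 25.82
tcp_pos: [0.5139, -0.0457, 0.0747]
eef_rot: [177.2, 1.0, 5.0]
contact_force: [-2.4, -2.6, 1.2]
gripper_width: 0.0138
gripper_force: 35.0
```

Run:
```python
from h import *
s=r.get_state();print(s["gripper_width"],s["tcp_pos"],s["eef_rot"],s["contact_force"],s["moment"])
```

```text
0.013771532567998825 [ 0.51388765 -0.04574515  0.07473604] [177.15396714   1.04303169   4.99747515] [-2.41044292 -2.58818275  1.17161578] [-0.2345447   0.64700292 -0.01393187]
```

>>> {"api": "drive_tool", "payload": {
  "increments": [
    [[-1,0.04,0,0,0],[-1,0.09,0,0,0],[-1,0.15,0,0,0],[-1,0.2,0,0,0],[-1,0.25,0,0,0]]
  ]
}}

```text
time_s: 26.45
tcp_pos: [0.544, -0.0433, 0.0745]
eef_rot: [177.1, 1.1, 5.0]
contact_force: [-5.4, -0.3, 5.8]
gripper_width: 0.0139
gripper_force: 35.1
```

Run:
```python
from h import *
s=r.get_state();print(s["gripper_width"],s["tcp_pos"],s["eef_rot"],s["contact_force"],s["moment"])
```

```text
0.01387585209726903 [ 0.54401713 -0.0432684   0.0744701 ] [177.14546304   1.06196749   4.99284187] [-5.40706875 -0.32527925  5.81728286] [-0.03599294  1.87832208  0.18057436]
```

>>> {"api": "drive_tool", "payload": {
  "increments": [
    [[-1,0.04,0,0,0],[-1,0.08,0,0,0],[-1,0.12,0,0,0]]
  ]
}}

```text
time_s: 26.82
tcp_pos: [0.5582, -0.0421, 0.0744]
eef_rot: [177.1, 1.1, 5.0]
contact_force: [-6.3, -3.0, 6.9]
gripper_width: 0.0137
gripper_force: 35.1
```

>>> {"api": "drive_tool", "payload": {
  "increments": [
    [[-0.2,0,0,0,0],[-0.2,0,0,0,0],[-0.2,0,0,0,0],[-0.2,0,0,0,0]]
  ]
}}

```text
time_s: 27.32
tcp_pos: [0.5584, -0.0416, 0.0739]
eef_rot: [177.2, 1.0, 5.0]
contact_force: [-0.9, 0.5, -0.1]
gripper_width: 0.0347
gripper_force: 0.0
```

>>> {"api": "drive_tool", "payload": {
  "increments": [
    [[-0.2,0,0,-0.25,0],[-0.2,0,0,-0.5,0],[-0.2,0,0,-0.9,0],[-0.2,0,0,-1,0]]
  ]
}}

```text
time_s: 27.82
tcp_pos: [0.5617, -0.0352, 0.1972]
eef_rot: [177.2, 0.7, 5.0]
contact_force: [0.6, -0.1, 0.0]
gripper_width: 0.0354
gripper_force: 0.0
```

Run:
```python
from h import *
s=r.get_state();print(s["tcp_pos"],s["eef_rot"],s["contact_force"],s["time_s"])
save(capture("top"),"t7.png");save(capture("scene"),"s7.png");save(capture("wrist"),"w7.png")
a=cv2.imread("pics/w7.png");b=cv2.imread("pics/t7.png")[100:240,270:410];c=cv2.imread("pics/s7.png")[170:320,170:340]
v=np.hstack([cv2.resize(b,(400,400),interpolation=2),cv2.resize(c,(400,400),interpolation=2)]);cv2.imwrite("pics/v7.png",v)
```

```text
[ 0.56167523 -0.03524653  0.19723473] [177.19346828   0.70866692   5.02832734] [ 0.64020464 -0.05909668  0.03939286] 27.825
```

The tray is released in the guides with its front about 120 mm out. For the push and for the dial (axis leaning 35°), I'll tilt the tool about 35° using the outer reach limit.

>>> {"api": "drive_tool", "payload": {
  "increments": [
    [[-1,0,0,-0.5,0],[-1,0,0,-1,0],[-1,0,0,-1,0]]
  ]
}}

```text
time_s: 28.35
tcp_pos: [0.5634, -0.0293, 0.317]
eef_rot: [177.2, 0.7, 5.0]
contact_force: [-0.3, 0.9, -1.3]
gripper_width: 0.0106
gripper_force: 0.0
```

>>> {"api": "drive_tool", "payload": {
  "increments": [
    [[-1,0.2,0,-0.5,0],[-1,0.4,0,-1,0]]
  ]
}}

```text
time_s: 28.6
tcp_pos: [0.609, -0.0197, 0.4276]
eef_rot: [177.1, 1.3, 5.0]
contact_force: [0.9, 0.7, 0.8]
gripper_width: 0.0005
gripper_force: 0.0
```

>>> {"api": "drive_tool", "payload": {
  "increments": [
    [[-1,0.2,0,-0.5,0],[-1,0.4,0,-1,0]]
  ]
}}

```text
time_s: 28.85
tcp_pos: [0.6577, -0.0095, 0.5436]
eef_rot: [177.2, 1.2, 5.0]
contact_force: [2.1, 0.9, 1.9]
gripper_width: 0.0006
gripper_force: 0.0
```

>>> {"api": "drive_tool", "payload": {
  "increments": [
    [[-1,1,0,-1,0]]
  ]
}}

```text
time_s: 28.98
tcp_pos: [0.6893, -0.005, 0.5772]
eef_rot: [177.1, 0.9, 5.0]
contact_force: [1.9, 0.8, 1.0]
gripper_width: 0.0002
gripper_force: 0.0
```

>>> {"api": "drive_tool", "payload": {
  "increments": [
    [[-1,1,0,-1,0]]
  ]
}}

```text
time_s: 29.1
tcp_pos: [0.7154, 0.0, 0.5929]
eef_rot: [176.7, -0.0, 5.0]
contact_force: [19.3, 53.6, 109.7]
gripper_width: 0.0003
gripper_force: 0.0
```

>>> {"api": "drive_tool", "payload": {
  "increments": [
    [[-1,1,0,-1,0]]
  ]
}}

```text
time_s: 29.22
tcp_pos: [0.7288, 0.0067, 0.5887]
eef_rot: [176.0, -1.2, 5.3]
contact_force: [1.8, 1.6, -1.8]
gripper_width: 0.0004
gripper_force: 0.0
```

>>> {"api": "drive_tool", "payload": {
  "increments": [
    [[-1,1,0,-0.6,0]]
  ]
}}

```text
time_s: 29.35
tcp_pos: [0.7471, 0.0104, 0.597]
eef_rot: [175.6, -4.6, 5.3]
contact_force: [-0.6, -0.1, 1.0]
gripper_width: 0.0003
gripper_force: 0.0
```

>>> {"api": "drive_tool", "payload": {
  "increments": [
    [[-1,1,0,-0.6,0],[-1,1,0,-0.6,0]]
  ]
}}

```text
time_s: 29.6
tcp_pos: [0.7734, 0.0185, 0.5936]
eef_rot: [175.0, -7.3, 5.6]
contact_force: [0.2, 0.4, 0.3]
gripper_width: 0.0004
gripper_force: 0.0
```

>>> {"api": "drive_tool", "payload": {
  "increments": [
    [[-1,0.8,-0.6,-0.3,0]]
  ]
}}

```text
time_s: 29.72
tcp_pos: [0.791, 0.0546, 0.5885]
eef_rot: [174.7, -9.0, 5.5]
contact_force: [1.0, 0.1, 0.2]
gripper_width: 0.0004
gripper_force: 0.0
```

>>> {"api": "drive_tool", "payload": {
  "increments": [
    [[-1,0.8,-0.6,-0.3,0]]
  ]
}}

```text
time_s: 29.85
tcp_pos: [0.8081, 0.0946, 0.5814]
eef_rot: [174.4, -10.8, 5.8]
contact_force: [0.4, 0.5, -0.2]
gripper_width: 0.0003
gripper_force: 0.0
```

>>> {"api": "drive_tool", "payload": {
  "increments": [
    [[-1,0.8,-0.6,-0.3,0]]
  ]
}}

```text
time_s: 29.98
tcp_pos: [0.8233, 0.1315, 0.5765]
eef_rot: [174.2, -12.6, 6.1]
contact_force: [0.7, -0.5, -0.2]
gripper_width: 0.0009
gripper_force: 0.0
```

Run:
```python
from h import *
s=r.get_state();print(np.round(s["joints"],1),s["contact_force"])
```

```text
[  27.2   37.2   71.6   11.  -114.3   73.7] [ 0.71891131 -0.51987624 -0.20693545]
```

>>> {"api": "drive_tool", "payload": {
  "increments": [
    [[-1,0.7,-1,0,0]]
  ]
}}

```text
time_s: 30.1
tcp_pos: [0.8372, 0.1804, 0.5637]
eef_rot: [174.1, -14.0, 6.1]
contact_force: [0.2, -0.7, -0.6]
gripper_width: 0.0005
gripper_force: 0.0
```

>>> {"api": "drive_tool", "payload": {
  "increments": [
    [[-1,0.7,-1,0,0]]
  ]
}}

```text
time_s: 30.22
tcp_pos: [0.8501, 0.2301, 0.5473]
eef_rot: [174.1, -15.3, 6.4]
contact_force: [0.7, -0.4, -0.8]
gripper_width: 0.0005
gripper_force: 0.0
```

>>> {"api": "drive_tool", "payload": {
  "increments": [
    [[-1,1,-1,0,0]]
  ]
}}

```text
time_s: 30.35
tcp_pos: [0.8666, 0.2707, 0.5321]
eef_rot: [174.1, -17.0, 6.6]
contact_force: [-0.2, -0.1, 0.9]
gripper_width: 0.0001
gripper_force: 0.0
```

>>> {"api": "drive_tool", "payload": {
  "increments": [
    [[-1,1,-1,0,0]]
  ]
}}

```text
time_s: 30.48
tcp_pos: [0.882, 0.3087, 0.5181]
eef_rot: [174.3, -18.9, 6.8]
contact_force: [0.9, -0.0, -0.0]
gripper_width: 0.0004
gripper_force: 0.0
```

>>> {"api": "drive_tool", "payload": {
  "increments": [
    [[-1,1,-0.5,0,0]]
  ]
}}

```text
time_s: 30.6
tcp_pos: [0.904, 0.3312, 0.5071]
eef_rot: [174.4, -21.2, 7.1]
contact_force: [-0.3, 0.4, -0.2]
gripper_width: 0.0006
gripper_force: 0.0
```

>>> {"api": "drive_tool", "payload": {
  "increments": [
    [[-1,1,0,0,0]]
  ]
}}

```text
time_s: 30.72
tcp_pos: [0.9329, 0.3265, 0.5023]
eef_rot: [174.6, -23.5, 7.5]
contact_force: [0.7, -0.6, -0.3]
gripper_width: 0.0005
gripper_force: 0.0
```

>>> {"api": "drive_tool", "payload": {
  "increments": [
    [[-1,1,0,0,0]]
  ]
}}

```text
time_s: 30.85
tcp_pos: [0.9606, 0.3184, 0.5027]
eef_rot: [174.7, -26.0, 7.6]
contact_force: [-0.1, -0.5, 0.5]
gripper_width: 0.0006
gripper_force: 0.0
```

>>> {"api": "drive_tool", "payload": {
  "increments": [
    [[-1,1,0,0,0]]
  ]
}}

```text
time_s: 30.98
tcp_pos: [0.9858, 0.3128, 0.5046]
eef_rot: [174.8, -28.5, 7.8]
contact_force: [0.2, -0.2, 0.0]
gripper_width: 0.0005
gripper_force: 0.0
```

>>> {"api": "drive_tool", "payload": {
  "increments": [
    [[-1,1,0,0,0]]
  ]
}}

```text
time_s: 31.1
tcp_pos: [1.0091, 0.3081, 0.5087]
eef_rot: [174.9, -31.1, 8.0]
contact_force: [0.6, -0.2, 0.1]
gripper_width: 0.0007
gripper_force: 0.0
```

>>> {"api": "drive_tool", "payload": {
  "increments": [
    [[-1,1,0,0,0]]
  ]
}}

```text
time_s: 31.22
tcp_pos: [1.0304, 0.304, 0.5151]
eef_rot: [175.0, -33.7, 8.3]
contact_force: [0.3, 0.5, 0.8]
gripper_width: 0.0
gripper_force: 0.0
```

>>> {"api": "drive_tool", "payload": {
  "increments": [
    [[-1,1,0,0,0]]
  ]
}}

```text
time_s: 31.35
tcp_pos: [1.0498, 0.3002, 0.524]
eef_rot: [175.0, -36.3, 8.6]
contact_force: [0.3, -0.2, -0.4]
gripper_width: 0.0006
gripper_force: 0.0
```

Run:
```python
from h import *
s=r.get_state();t=R.from_euler("xyz",s["eef_rot"],degrees=True);print(s["tcp_pos"],s["eef_rot"],"axes cols\n",t.as_matrix().round(3))
ax=R.from_euler("zy",[5.2,35-180],degrees=True)
z=t.as_matrix()[:,2];d=np.array([np.sin(np.radians(35))*np.cos(np.radians(5.2)),np.sin(np.radians(35))*np.sin(np.radians(5.2)),-np.cos(np.radians(35))])
print("angle to dial axis",np.degrees(np.arccos(z@d)))
```

```text
[1.04977269 0.30020756 0.52403524] [174.95677931 -36.28765304   8.58177192] axes cols
 [[ 0.797  0.097  0.596]
 [ 0.12  -0.993  0.001]
 [ 0.592  0.071 -0.803]]
angle to dial axis 3.377943901183514
```

View pics/v7.png

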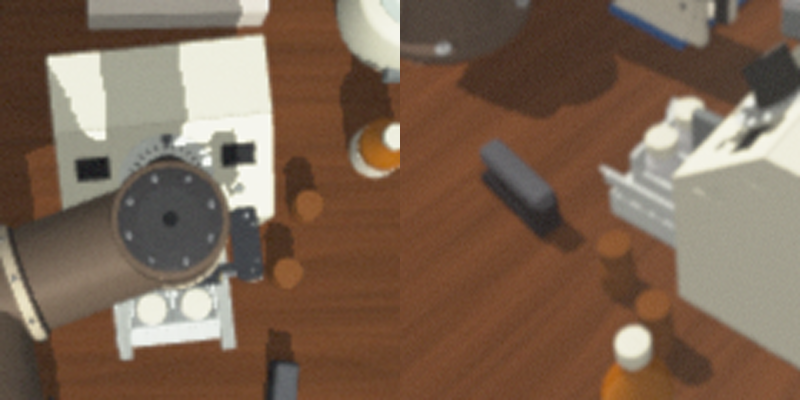

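All ten views are used, so from here I rely on numbers. v7 showed the tray between the guides with the front jars standing and the panel near (175,330) of its left half. The tool axis is within 3.4° of the dial axis. I'm returning high to the front of the incubator.

>>> {"api": "drive_tool", "payload": {
  "increments": [
    [[-1,-0.45,0.24,-0.25,0],[-1,-0.88,0.48,-0.5,0],[-1,-0.88,0.48,-0.5,0]]
  ]
}}

```text
time_s: 31.72
tcp_pos: [0.9335, 0.2299, 0.5132]
eef_rot: [175.0, -36.2, 8.6]
contact_force: [0.8, -0.5, 1.9]
gripper_width: 0.0005
gripper_force: 0.0
```

>>> {"api": "drive_tool", "payload": {
  "increments": [
    [[-1,-0.45,0.24,-0.25,0],[-1,-0.88,0.48,-0.5,0],[-1,-0.88,0.48,-0.5,0]]
  ]
}}

```text
time_s: 32.1
tcp_pos: [0.8164, 0.1578, 0.507]
eef_rot: [175.1, -36.4, 8.5]
contact_force: [0.1, 0.7, 0.6]
gripper_width: 0.0004
gripper_force: 0.0
```

>>> {"api": "drive_tool", "payload": {
  "increments": [
    [[-1,-0.45,0.24,-0.25,0],[-1,-0.88,0.48,-0.5,0],[-1,-0.88,0.48,-0.5,0]]
  ]
}}

```text
time_s: 32.48
tcp_pos: [0.7033, 0.0887, 0.4964]
eef_rot: [175.1, -36.4, 8.5]
contact_force: [1.4, 0.3, 1.1]
gripper_width: 0.0003
gripper_force: 0.0
```

>>> {"api": "drive_tool", "payload": {
  "increments": [
    [[-1,-0.45,0.24,-0.25,0],[-1,-0.88,0.48,-0.5,0],[-1,-0.88,0.48,-0.5,0]]
  ]
}}

```text
time_s: 32.85
tcp_pos: [0.5894, 0.0192, 0.486]
eef_rot: [175.1, -36.4, 8.5]
contact_force: [-0.4, 0.5, 0.4]
gripper_width: 0.0002
gripper_force: 0.0
```

>>> {"api": "drive_tool", "payload": {
  "increments": [
    [[-1,-0.45,0.24,-0.25,0],[-1,-0.88,0.48,-0.5,0],[-1,-0.88,0.48,-0.5,0],[-1,-0.88,0.48,-0.5,0]]
  ]
}}

```text
time_s: 33.35
tcp_pos: [0.4773, -0.049, 0.475]
eef_rot: [175.0, -36.3, 8.6]
contact_force: [-0.1, 0.3, -0.4]
gripper_width: 0.0006
gripper_force: 0.0
```

Run:
```python
from h import *
s=r.get_state();print(s["tcp_pos"],s["eef_rot"],tool([.474,-.049,.17]),np.round(s["joints"],1))
# dial & marker from first top picture (mean brightness around the dial) for later, measured at console height
w=capture("wrist");save(w,"w8.png");m=camera_model("wrist");f=np.array([.6035,-.0407,0])
a=np.radians(5.2);X=np.array([np.cos(a),np.sin(a),0]);Y=np.array([-np.sin(a),np.cos(a),0])
print(proj(m,[f-.12*X+[0,0,.075],f-.12*X+.055*Y+[0,0,.075],f-.12*X-.055*Y+[0,0,.075],f+.07*X+[0,0,.2]]))
```

```text
[ 0.4773305  -0.04901876  0.47501536] [175.00694203 -36.31446255   8.5649602 ] [-1.5274 -0.1811  2.0238] [ 35.3 -29.9 -29.2  23.  -61.5  55.8]
[[307.70643618 287.44940893]
 [278.5734656  287.01299612]
 [336.48712192 287.88054451]
 [312.41172755 167.47358242]]
```

```bash
cat >> h.py <<'E'
a=np.radians(5.2);X=np.array([np.cos(a),np.sin(a),0]);Y=np.array([-np.sin(a),np.cos(a),0]);F=np.array([.6035,-.0407,0])
th=np.radians(35);U=np.cos(th)*X+np.array([0,0,np.sin(th)]);N=-np.sin(th)*X+np.array([0,0,np.cos(th)])  # up-slope, normal
D0=F+[0,0,.158]+.0671*U
def rect(im,m,h,half=.07,n=281,D=D0):
    """image of the plane h above the console, up-slope upwards, right to the right"""
    g=np.linspace(-half,half,n);xx,yy=np.meshgrid(g,-g)
    P=(D+h*N)+xx[...,None]*(-Y)+yy[...,None]*U
    uv=proj(m,P.reshape(-1,3)).reshape(n,n,2).astype(np.float32)
    return cv2.remap(im,uv[...,0],uv[...,1],cv2.INTER_LINEAR)
E
python3 - <<'E'
from h import *
im=cv2.cvtColor(cv2.imread("pics/w8.png"),cv2.COLOR_BGR2RGB);m=camera_model("wrist")
R0=rect(im,m,.002);g=R0.mean(2);np.set_printoptions(linewidth=250)
# dark blob = skirt; 0.5mm per px
dk=(g<90).astype(np.uint8);n,l,st,ce=cv2.connectedComponentsWithStats(dk)
for i in range(1,n):
    if st[i,4]>30: print("dark",st[i],((ce[i]-140)*.5).round(1))
print(g[::14,::14].astype(int))
E
```

```text
dark [137  33  11   8  57] [  1.1 -52.3]
dark [  0  68   6  55 312] [-68.8 -22.8]
dark [  96   83   90   81 1796] [ -1.8 -10.2]
dark [138  83  27  13 217] [  5.3 -25.5]
[[146 146 145 146 146 146 146 146 147 147 146 146 147 147 147 191 231 232 229 161 146]
 [149 150 149 150 150 150 151 151 152 151 152 152 152 153 152 222 242 241 241 166 153]
 [149 149 150 150 150 150 151 152 150 147 107 134 153 153 160 241 240 242 241 190 153]
 [148 149 150 150 149 151 153 156 152 149  94 136 154 154 170 175 159 163 171 152 154]
 [149 148 149 149 151 154 154 149 142 153 109 134 153 150 156 179 161 160 165 153 153]
 [ 71 147 149 150 153 153 150 135 152 154 153 152 147 151 146 212 215 231 218 187 100]
 [ 60 145 148 153 153 150 148 152 104  81  88  89 134 185 201 244 245 243 242 180  97]
 [ 59 145 149 153 155 237 242  87  80  93  97  94  97 202 239 244 245 244 241 196  98]
 [ 61 144 151 191 236 244 196 155  81  79  96  98  99 104 241 231 244 245 242 191  98]
 [122 148 213 245 237 245 111 156 200  98  77  91 100 100 216 242 243 245 241 211 178]
 [162 225 244 245 245 245 101  91 109 214 129  82  87  98 195
[... 196 characters left out ...]
41]
 [242 242 242 245 245 245 245 174  98  97  98  97 104 171 245 245 244 240 241 241 241]
 [242 242 242 244 245 245 245 245 234 188 167 213 243 244 245 245 244 241 241 241 241]
 [241 242 241 242 244 245 245 245 244 244 244 245 245 244 245 244 241 241 241 241 241]
 [241 241 242 242 241 244 244 245 244 244 244 245 244 244 244 241 241 241 241 241 241]
 [241 241 241 241 242 241 242 242 244 243 244 244 244 242 241 241 241 241 241 241 240]
 [238 241 241 241 241 241 241 242 242 240 242 241 241 241 241 241 241 241 241 240 240]
 [176 225 226 228 227 224 229 229 230 231 230 231 229 231 232 231 233 234 231 232 233]
 [156 184 149 167 168 193 192 180 170 170 178 191 208 208 205 207 175 145 141 136 130]]
```

>>> {"api": "drive_tool", "payload": {
  "increments": [
    [[-1,-0.3,-0.05,0.4,0],[-1,-0.6,-0.1,0.8,0],[-1,-0.76,-0.1,1,0],[-1,-0.76,-0.1,1,0]]
  ]
}}

```text
time_s: 33.9
tcp_pos: [0.4743, -0.0488, 0.3197]
eef_rot: [174.8, -35.9, 8.7]
contact_force: [0.5, -0.9, 1.5]
gripper_width: 0.0005
gripper_force: 0.0
```

>>> {"api": "drive_tool", "payload": {
  "increments": [
    [[-1,-0.3,-0.05,0.4,0],[-1,-0.6,-0.1,0.8,0],[-1,-0.77,-0.1,1,0],[-1,-0.77,-0.1,1,0]]
  ]
}}

```text
time_s: 34.4
tcp_pos: [0.4891, -0.0675, 0.2035]
eef_rot: [177.6, -33.4, 8.3]
contact_force: [0.9, 0.0, -0.3]
gripper_width: 0.0006
gripper_force: 0.0
```

Run:
```python
from h import *
s=r.get_state();print(s["tcp_pos"],s["eef_rot"],s["contact_force"],tool([.470,-.049,.06]),tool([.470,-.049,.0285]))
```

```text
[ 0.48913735 -0.06752449  0.20347352] [177.61527106 -33.36644179   8.28418683] [ 0.90726135  0.03835718 -0.29259107] [-0.7708 -0.214   0.9159] [-0.9152 -0.2232  1.1349]
```

>>> {"api": "drive_tool", "payload": {
  "increments": [
    [[-1,-0.4,-0.15,0.35,0],[-1,-0.6,-0.2,0.6,0]]
  ]
}}

```text
time_s: 34.65
tcp_pos: [0.484, -0.0778, 0.129]
eef_rot: [-178.5, -32.0, 8.5]
contact_force: [1.2, 0.1, -0.8]
gripper_width: 0.0009
gripper_force: 0.0
```

Run:
```python
from h import *
s=r.get_state();print(s["tcp_pos"],s["eef_rot"],np.round(s["joints"],1),tool([.470,-.049,.06]))
```

```text
[ 0.48404071 -0.07784617  0.12897243] [-178.46163387  -31.97047516    8.5021715 ] [ 15.3 -10.4 -58.   11.2 -10.7  73.3] [-0.3723 -0.243   0.4518]
```

>>> {"api": "drive_tool", "payload": {
  "increments": [
    [[-1,-0.4,-0.15,0.3,0],[-1,-0.5,-0.15,0.4,0]]
  ]
}}

```text
time_s: 34.9
tcp_pos: [0.4577, -0.0763, 0.0497]
eef_rot: [-176.6, -31.8, 8.3]
contact_force: [1.0, 0.6, 0.6]
gripper_width: 0.0006
gripper_force: 0.0
```

Run:
```python
from h import *
s=r.get_state();t=R.from_euler("xyz",s["eef_rot"],degrees=True);print(s["tcp_pos"],s["eef_rot"],np.round(s["joints"],1),tool([.468,-.055,.04]),"corner",s["tcp_pos"]+t.apply([.0095,0,-.031]))
```

```text
[ 0.45773226 -0.07634792  0.04970496] [-176.60001595  -31.76215641    8.34841999] [ 14.2  -1.6 -58.1 -10.5  -1.6  95.5] [ 0.0514 -0.1558  0.1364] corner [ 0.449874   -0.07935928  0.08101677]
```

>>> {"api": "drive_tool", "payload": {
  "increments": [
    [[-1,0.02,-0.13,0.08,0],[-1,0.02,-0.14,0.16,0],[-1,0.02,-0.14,0.19,0]]
  ]
}}

```text
time_s: 35.28
tcp_pos: [0.4641, -0.0608, 0.0427]
eef_rot: [-175.9, -31.4, 8.5]
contact_force: [-0.4, -0.2, -0.1]
gripper_width: 0.0005
gripper_force: 0.0
```

Run:
```python
from h import *
s=r.get_state();t=R.from_euler("xyz",s["eef_rot"],degrees=True);print(s["tcp_pos"],s["eef_rot"],s["contact_force"],"corner",s["tcp_pos"]+t.apply([.0095,0,-.031]),"axes",t.as_matrix().round(3).tolist())
print("push dir in tool",t.inv().apply(X).round(3))
```

```text
[ 0.4640515  -0.0608399   0.04274052] [-175.90570249  -31.40272222    8.52384808] [-0.3870989  -0.22497571 -0.14533409] corner [ 0.45646512 -0.06421498  0.07408228] axes [[0.844, 0.185, 0.503], [0.127, -0.981, 0.148], [0.521, -0.061, -0.851]]
push dir in tool [0.852 0.095 0.515]
```

>>> {"api": "drive_tool", "payload": {
  "increments": [
    [[-1,-0.05,0,0.08,0],[-1,-0.05,0,0.15,0],[-1,-0.05,0,0.15,0]]
  ]
}}

```text
time_s: 35.65
tcp_pos: [0.4591, -0.0601, 0.0354]
eef_rot: [-175.9, -30.7, 8.5]
contact_force: [0.2, 0.6, -0.9]
gripper_width: 0.0004
gripper_force: 0.0
```

Run:
```python
from h import *
s=r.get_state();t=R.from_euler("xyz",s["eef_rot"],degrees=True);print(s["tcp_pos"],s["eef_rot"],s["contact_force"],np.round(s["joints"],1),"corner",s["tcp_pos"]+t.apply([.0095,0,-.031]))
print("push dir in tool",t.inv().apply(X).round(3))
```

```text
[ 0.45911868 -0.06013462  0.03543193] [-175.86277648  -30.65921502    8.46285138] [ 0.23774807  0.6366939  -0.87253322] [ 16.5   0.7 -58.2 -11.3  -0.2  94.4] corner [ 0.4519359  -0.06346447  0.06687347]
push dir in tool [0.859 0.093 0.504]
```

>>> {"api": "drive_tool", "payload": {
  "increments": [
    [[-1,0.05,0.01,0.08,0],[-1,0.1,0.015,0.156,0],[-1,0.1,0.015,0.156,0]]
  ]
}}

```text
time_s: 36.02
tcp_pos: [0.4796, -0.058, 0.0253]
eef_rot: [-175.9, -30.7, 8.4]
contact_force: [-0.5, 0.2, -0.7]
gripper_width: 0.0005
gripper_force: 0.0
```

Run:
```python
from h import *
s=r.get_state();t=R.from_euler("xyz",s["eef_rot"],degrees=True);print(s["tcp_pos"],s["eef_rot"],s["contact_force"],np.round(s["joints"],1),"corner",s["tcp_pos"]+t.apply([.0095,0,-.031]))
print("push dir in tool",t.inv().apply(X).round(3))
```

```text
[ 0.47959856 -0.05801069  0.02526085] [-175.8552923   -30.65778345    8.37826282] [-0.50926483  0.2457644  -0.72146284] [ 12.2   4.4 -50.1 -25.3  -5.2 111.9] corner [ 0.47241239 -0.06133378  0.05670232]
push dir in tool [0.859 0.092 0.504]
```

>>> {"api": "drive_tool", "payload": {
  "increments": [
    [[-1,0.07,0.007,0.042,0],[-1,0.14,0.015,0.084,0],[-1,0.21,0.022,0.126,0],[-1,0.286,0.03,0.168,0]]
  ]
}}

```text
time_s: 36.52
tcp_pos: [0.5174, -0.0541, 0.0244]
eef_rot: [-175.8, -30.5, 8.4]
contact_force: [-2.9, -1.8, 1.7]
gripper_width: 0.0002
gripper_force: 2.0
```

>>> {"api": "drive_tool", "payload": {
  "increments": [
    [[-1,0.07,0.007,0.042,0],[-1,0.14,0.015,0.084,0],[-1,0.21,0.022,0.126,0],[-1,0.286,0.03,0.168,0]]
  ]
}}

```text
time_s: 37.02
tcp_pos: [0.5588, -0.0501, 0.0249]
eef_rot: [-175.9, -30.6, 8.5]
contact_force: [-2.3, -0.3, -1.2]
gripper_width: 0.0002
gripper_force: 1.1
```

Run:
```python
from h import *
s=r.get_state();t=R.from_euler("xyz",s["eef_rot"],degrees=True);print(s["tcp_pos"],s["eef_rot"],s["contact_force"],np.round(s["joints"],1),"corner",s["tcp_pos"]+t.apply([.0095,0,-.031]))
c=s["tcp_pos"]+t.apply([.0095,0,-.031])-F;print("to face",c@X,"lat",c@Y,"push dir in tool",t.inv().apply(X).round(3))
save(capture("scene"),"s9.png");save(capture("wrist"),"w9.png")
```

```text
[ 0.55881925 -0.05005058  0.02492769] [-175.86049289  -30.61862235    8.46174149] [-2.30772712 -0.2881261  -1.21899822] [ 10.9  10.8 -41.9 -24.   -7.2 111.8] corner [ 0.55165867 -0.05337822  0.05637451]
to face -0.05277702778449452 lat -0.00792752496913074 push dir in tool [0.859 0.093 0.503]
```

>>> {"api": "drive_tool", "payload": {
  "increments": [
    [[-1,0.06,0.006,0.036,0],[-1,0.12,0.013,0.072,0],[-1,0.18,0.019,0.108,0],[-1,0.24,0.026,0.141,0],[-1,0.27,0.029,0.158,0]]
  ]
}}

```text
time_s: 37.75
tcp_pos: [0.596, -0.0467, 0.0251]
eef_rot: [-175.9, -30.6, 8.5]
contact_force: [-3.9, -0.5, 1.3]
gripper_width: 0.0004
gripper_force: 2.1
```

>>> {"api": "drive_tool", "payload": {
  "increments": [
    [[-1,0.025,0.003,0.015,0],[-1,0.045,0.005,0.027,0],[-1,0.06,0.006,0.035,0]]
  ]
}}

```text
time_s: 38.12
tcp_pos: [0.6041, -0.0459, 0.0251]
eef_rot: [-175.9, -30.6, 8.5]
contact_force: [-3.0, -1.9, 0.6]
gripper_width: 0.0005
gripper_force: 2.0
```

```bash
cat > st.py <<'E'
from h import *
s=r.get_state();t=R.from_euler("xyz",s["eef_rot"],degrees=True);c=s["tcp_pos"]+t.apply([.0095,0,-.031])
print(s["time_s"],s["tcp_pos"],s["eef_rot"],s["contact_force"],"corner",c,"to face",((c-F)@X).round(4),"push",t.inv().apply(X).round(3))
E
python3 st.py
```

```text
38.125 [ 0.60413844 -0.04589843  0.02514189] [-175.86061477  -30.63680528    8.45446894] [-2.97044013 -1.88757257  0.60965619] corner [ 0.59696755 -0.04922656  0.05658632] to face -0.0073 push [0.859 0.093 0.503]
```

>>> {"api": "drive_tool", "payload": {
  "increments": [
    [[-1,0.018,0.002,0.0105,0],[-1,0.036,0.004,0.021,0]]
  ]
}}

```text
time_s: 38.38
tcp_pos: [0.6092, -0.0454, 0.0251]
eef_rot: [-175.9, -30.6, 8.5]
contact_force: [-4.4, -0.8, 1.8]
gripper_width: 0.0005
gripper_force: 2.0
```

>>> {"api": "drive_tool", "payload": {
  "increments": [
    [[-1,0.018,0.002,0.0105,0],[-1,0.018,0.002,0.0105,0]]
  ]
}}

```text
time_s: 38.62
tcp_pos: [0.6121, -0.0452, 0.0253]
eef_rot: [-175.9, -30.7, 8.5]
contact_force: [-1.3, -0.2, -1.2]
gripper_width: 0.0003
gripper_force: 0.9
```

>>> {"api": "drive_tool", "payload": {
  "increments": [
    [[-1,0.014,0.001,0.008,0],[-1,0.014,0.001,0.008,0]]
  ]
}}

```text
time_s: 38.88
tcp_pos: [0.6131, -0.045, 0.025]
eef_rot: [-175.8, -30.6, 8.4]
contact_force: [-5.3, 0.3, 1.7]
gripper_width: 0.0009
gripper_force: 1.9
```

```bash
python3 st.py
```

```text
38.875 [ 0.61314323 -0.04502036  0.02500165] [-175.84421619  -30.60371146    8.43490522] [-5.25361135  0.28191466  1.74580683] corner [ 0.60599079 -0.04835208  0.0564499 ] to face 0.0018 push [0.859 0.093 0.503]
```

>>> {"api": "drive_tool", "payload": {
  "increments": [
    [[-1,0.014,0.001,0.008,0],[-1,0.014,0.001,0.008,0]]
  ]
}}

```text
time_s: 39.12
tcp_pos: [0.6132, -0.045, 0.0242]
eef_rot: [-175.8, -30.5, 8.4]
contact_force: [-10.7, -1.6, 5.5]
gripper_width: 0.0003
gripper_force: 3.5
```

>>> {"api": "drive_tool", "payload": {
  "increments": [
    [[-1,0.014,0.001,0.008,0],[-1,0.014,0.001,0.008,0]]
  ]
}}

```text
time_s: 39.38
tcp_pos: [0.6133, -0.0449, 0.0234]
eef_rot: [-175.7, -30.3, 8.3]
contact_force: [-16.7, -1.5, 9.5]
gripper_width: 0.0003
gripper_force: 4.7
```

```bash
python3 st.py
```

```text
39.375 [ 0.61327711 -0.04493625  0.02336278] [-175.7294843   -30.29564967    8.29823624] [-16.74355442  -1.53460573   9.52933732] corner [ 0.60629539 -0.04828741  0.05484731] to face 0.0021 push [0.862 0.091 0.498]
```

The tray is home: force rose against the stop at the face plane (17 N). Backing off gently and rising to look at the dial.

>>> {"api": "drive_tool", "payload": {
  "increments": [
    [[-1,-0.06,-0.006,-0.034,0],[-1,-0.2,-0.02,-0.12,0],[-1,-0.43,-0.046,-0.25,0],[-1,-0.43,-0.046,-0.25,0]]
  ]
}}

```text
time_s: 39.88
tcp_pos: [0.5554, -0.0502, 0.0252]
eef_rot: [-175.8, -30.6, 8.4]
contact_force: [0.8, -0.4, 0.7]
gripper_width: 0.0004
gripper_force: 0.0
```

>>> {"api": "drive_tool", "payload": {
  "increments": [
    [[0,0.2,-0.03,-0.36,0],[0,0.42,-0.06,-0.72,0],[0,0.42,-0.06,-0.72,0]]
  ]
}}

```text
time_s: 40.25
tcp_pos: [0.5595, -0.0484, 0.1309]
eef_rot: [-175.9, -31.2, 8.6]
contact_force: [-0.3, 0.4, -0.8]
gripper_width: 0.0249
gripper_force: 0.0
```

>>> {"api": "drive_tool", "payload": {
  "increments": [
    [[0,0.2,-0.03,-0.36,0],[0,0.5,-0.06,-0.86,0],[0,0.5,-0.06,-0.86,0],[0,0.5,-0.06,-0.86,0]]
  ]
}}

```text
time_s: 40.75
tcp_pos: [0.5559, -0.0494, 0.2451]
eef_rot: [-175.8, -30.7, 8.4]
contact_force: [-0.5, 0.4, -0.4]
gripper_width: 0.044
gripper_force: 0.0
```

```bash
python3 st.py
python3 - <<'E'
from h import *
m=camera_model("wrist");im=capture("wrist");save(im,"w10.png");np.save("m10.npy",m,allow_pickle=True)
np.set_printoptions(linewidth=250);print("dial px",proj(m,[D0,D0+.05*U]))
g=rect(im,m,.002).mean(2)
# marker: dark at radius ~46-52; scan
ang=np.radians(np.arange(-40,41,2))
for rr in(.044,.047,.050,.053,.056): print(rr,[int(g[int(round(140-rr*np.cos(q)/.0005)),int(round(140+rr*np.sin(q)/.0005))]) for q in ang])
h=rect(im,m,.012).mean(2);print("skirt plane");print(h[40:241:10,40:241:10].astype(int))
b=rect(im,m,.042);print("bar top");print(b.mean(2)[40:241:10,40:241:10].astype(int))
E
```

```text
40.75 [ 0.55587486 -0.04935359  0.24508128] [-175.81285835  -30.72686456    8.43654182] [-0.45617523  0.36381949 -0.42185947] corner [ 0.54865878 -0.05271207  0.27651214] to face -0.0557 push [0.858 0.094 0.505]
dial px [[330.08306594 128.09491804]
 [333.01170141  68.34183948]]
0.044 [127, 155, 156, 157, 157, 128, 107, 141, 157, 156, 155, 146, 105, 114, 150, 155, 156, 157, 146, 104, 79, 79, 110, 148, 155, 145, 100, 131, 154, 157, 156, 155, 135, 113, 137, 154, 157, 158, 159, 145, 123]
0.047 [150, 156, 156, 156, 156, 150, 146, 155, 159, 159, 156, 153, 146, 149, 153, 155, 156, 158, 156, 114, 81, 80, 125, 153, 156, 156, 155, 157, 158, 157, 157, 155, 157, 156, 155, 157, 159, 160, 159, 156, 157]
0.05 [156, 155, 155, 156, 156, 157, 158, 157, 158, 158, 157, 157, 154, 155, 155, 155, 156, 135, 104, 88, 79, 80, 86, 104, 126, 154, 157, 158, 157, 156, 156, 157, 157, 155, 158, 159, 159, 158, 157, 158, 158]
0.053 [156, 157, 155, 155, 156, 154, 156, 157, 157, 158, 158, 157, 154, 155, 158, 155, 156, 132, 82, 78, 79, 79, 79, 82, 132, 156, 159, 157, 157, 157, 157, 159, 156, 158, 158, 160, 158, 157, 159
[... 3193 characters left out ...]
52]
 [149 150 147 148 149 148 148  84  54  56  56  56  57  59 138 152 152 151 150 151 153]
 [149 148 150 148 148 148 147 149 140  87  65  79 117 149 147 152 152 150 149 152 152]
 [150 148 149 148 148 148 148 149 148 148 146 150 151 149 148 151 152 151 152 152 153]
 [149 149 149 149 149 147 147 150 147 148 147 149 150 149 148 150 153 152 151 152 153]
 [148 148 148 153 232 149 148 148 147 147 148 160 242 212 228 150 153 153 153 154 153]
 [149 149 149 156 151 149 151 150 147 148 159 158 152 182 161 189 173 195 154 154 153]
 [148 149 149 226 239 149 150 150 151 151 243 243 243 243 243 243 243 243 202 153 157]
 [136 136 138 213 225 204 231 218 231 229 236 234 236 235 238 239 239 238 239 239 240]]
```

```bash
cat > dial.py <<'E'
from h import *
def measure(im,m):
    g12=rect(im,m,.012).mean(2);k=(g12<100).astype(np.uint8);k=cv2.morphologyEx(k,cv2.MORPH_CLOSE,np.ones((15,15)))
    n,l,st,ce=cv2.connectedComponentsWithStats(k);i=1+np.argmax(st[1:,4]);cs,_=cv2.findContours((l==i).astype(np.uint8),0,2);(cx,cy),rad=cv2.minEnclosingCircle(cv2.convexHull(cs[0]))
    c=ce[i];off=((c-140)*.5*[1,-1])   # mm right, up
    D=D0+off[0]/1e3*(-Y)+off[1]/1e3*U
    print("skirt centre off",off.round(1),"size",st[i],"rad",rad*.5)
    b=rect(im,m,.042,D=D).mean(2);yy,xx=np.mgrid[:281,:281];rr=np.hypot(xx-140,yy-140)*.5
    p=np.argwhere((b>85)&(rr<24))[:,::-1].astype(np.float32);vx,vy,x0,y0=cv2.fitLine(p,cv2.DIST_HUBER,0,.01,.01).ravel()
    cen=(p.mean(0)-140)*.5
    if np.dot([vx,vy],cen)<0: vx,vy=-vx,-vy
    print("pointer deg",np.degrees(np.arctan2(vx,-vy)).round(1),"via centroid",np.degrees(np.arctan2(cen[0],-cen[1])).round(1),len(p),cen.round(1))
    q=rect(im,m,.004,D=D).mean(2);w=(q<100)&(rr>43)&(rr<60)&(yy<90);w&=(np.abs(xx-140)<50)
    n,l,st,ce=cv2.connectedComponentsWithStats(w.astype(np.uint8));i=1+np.argmax(st[1:,4]);e=(ce[i]-140)*.5
    print("marker deg",np.degrees(np.arctan2(e[0],-e[1])).round(1),st[i],e.round(1));return D
E
python3 - <<'E'
from dial import *
m=np.load("m10.npy",allow_pickle=True).item();im=cv2.cvtColor(cv2.imread("pics/w10.png"),cv2.COLOR_BGR2RGB)
D=measure(im,m);np.save("D.npy",D);print("D",D)
s=r.get_state();t=R.from_euler("xyz",s["eef_rot"],degrees=True);x,y,z=t.as_matrix().T
print("tool x angle on dial",np.degrees(np.arctan2(x@-Y,x@U)),"axis err",np.degrees(np.arccos(-z@N)),"z in (U,right)",z@U,z@-Y,"J6",s["joints"][5])
for h in(.06,.018): print(h,tool(D+h*N+.031*z))
E
```

```text
skirt centre off [-2.1  2.4] size [   58    78   138   116 10854] rad 34.38118362426758
pointer deg 173.0 via centroid -100.5 816 [-11.4   2.1]
marker deg 3.8 [136  32  22  23 374] [  3.3 -49.6]
D [ 0.66002444 -0.03349483  0.1978732 ]
tool x angle on dial -2.7908193990537478 axis err 7.450154884513458 z in (U,right) -0.08076777901963217 -0.10143579896416474 J6 87.19206395736882
0.06 [0.5285 0.0007 0.5386]
0.018 [0.5551 0.0374 0.8856]
```

```bash
python3 - <<'E'
import re
t=open("dial.py").read()
t=t.replace("k=(g12<100).astype(np.uint8);k=cv2.morphologyEx(k,cv2.MORPH_CLOSE,np.ones((15,15)))","k=(g12<100).astype(np.uint8);k=cv2.morphologyEx(k,cv2.MORPH_CLOSE,np.ones((5,5)));k=cv2.morphologyEx(k,cv2.MORPH_OPEN,cv2.getStructuringElement(2,(41,41)))")
t=t.replace("(b>85)&(rr<24)","(b>80)&(rr<21)")
open("dial.py","w").write(t)
E
python3 - <<'E'
from dial import *
m=np.load("m10.npy",allow_pickle=True).item();im=cv2.cvtColor(cv2.imread("pics/w10.png"),cv2.COLOR_BGR2RGB)
D=measure(im,m);np.save("D.npy",D);print("D",D)
s=r.get_state();t=R.from_euler("xyz",s["eef_rot"],degrees=True);z=t.as_matrix()[:,2]
for h in(.06,.018): print(h,tool(D+h*N+.031*z))
b=rect(im,m,.042,D=D).mean(2);print(b[100:181:4,84:165:4].astype(int))
E
```

```text
skirt centre off [0.9 1.6] size [  83   78  113  116 9427] rad 29.21409034729004
pointer deg -53.8 via centroid -60.0 383 [-8.8 -5.1]
marker deg 0.3 [130  30  22  25 383] [  0.3 -50.2]
D [ 0.6596164  -0.03645851  0.19740058]
0.06 [0.5205 0.0245 0.5367]
0.018 [0.5471 0.0613 0.8837]
[[148 143 153 137  78  56  49  49  51  52  52  53  52  54  55  54  54  55
   54  56  55]
 [153 155 146  87  51  53  49  48  49  50  52  52  53  54  53  53  55  54
   54  55  56]
 [151 153 143 125  78  53  50  48  48  48  51  52  53  52  54  53  53  54
   54  54  54]
 [145 128 102 139 137  94  58  52  53  50  49  49  50  53  53  53  54  53
   54  54  55]
 [146  80  50  83 131 141 117  67  52  52  50  48  49  50  53  53  53  53
   53  54  55]
 [147  98  52  50  65 115 143 128  84  55  52  50  51  50  51  52  52  53
   53  54  54]
 [152 133  58  49  51  57  94 134 140 101  62  53  52  50  50  50  49  52
   52  54  54]
 [151 128  55  49  48  49  52  76 124 142 124  74  54  52  51  51  50  51
   55  52  54]
 [150 120  53  51  50  50  50  50  62 106 141 133  91  57  53  53  50  50
   51  53  55]
 [151 120  53  49
[... 351 characters left out ...]
9  52  49  51  52  51  52  53  52  53  52  52  53  54  54  54
   55  56  58]
 [141 151 131  64  51  51  52  52  51  53  52  53  55  52  53  53  54  54
   56  56  55]
 [123 148 146  99  52  53  52  53  52  53  54  54  53  53  53  52  56  54
   56  56  57]
 [147 149 150 134  74  52  51  51  53  52  53  53  53  56  55  55  53  53
   55  56  58]
 [148 149 149 146 130  75  53  54  53  54  54  54  55  54  55  55  56  56
   56  56  57]
 [148 150 149 147 149 130  72  54  53  54  54  54  55  55  57  56  56  58
   56  55  57]
 [148 149 148 146 150 149 128  85  60  54  55  55  55  55  55  57  58  56
   57  58  62]
 [148 148 148 146 150 150 149 144 119  83  63  57  55  56  56  57  60  59
   60  77 117]]
```

>>> {"api": "drive_tool", "payload": {
  "increments": [
    [[0,0.13,0.01,0.1,-0.028],[0,0.26,0.02,0.25,-0.057],[0,0.39,0.02,0.4,-0.085],[0,0.52,0.02,0.5,-0.113],[0,0.52,0.02,0.5,-0.142]]
  ]
}}

```text
time_s: 41.42
tcp_pos: [0.6388, -0.0352, 0.2211]
eef_rot: [157.5, -21.3, 65.3]
contact_force: [-0.1, -0.6, 1.1]
gripper_width: 0.0438
gripper_force: 0.0
```

Run:
```python
from dial import *
D=D0-.001*-Y+.0016*U;np.save("D.npy",D)
s=r.get_state();t=R.from_euler("xyz",s["eef_rot"],degrees=True);x,y,z=t.as_matrix().T
print(s["tcp_pos"],s["eef_rot"],s["joints"].round(1),s["contact_force"])
print("tool x angle",np.degrees(np.arctan2(x@-Y,x@U)),"axis err",np.degrees(np.arccos(-z@N)),"z in (U,right)",z@U,z@-Y)
for h in(.06,.035,.019): print(h,tool(D+h*N+.031*z))
```

```text
[ 0.63876276 -0.03516797  0.22113271] [157.50601048 -21.31304777  65.32646603] [ 13.1   0.5 -27.8  -3.5 -31.2 140.4] [-0.08954833 -0.617945    1.07267544]
tool x angle -53.9229574067278 axis err 7.566503214951814 z in (U,right) -0.08492672374856139 -0.10062927396989525
0.06 [ 0.015  -0.002   0.0177]
0.035 [0.0084 0.0246 0.2242]
0.019 [0.0042 0.0416 0.3564]
```

>>> {"api": "drive_tool", "payload": {
  "increments": [
    [[0,0.01,0.015,0.1,0],[0,0.008,0.025,0.22,0],[0,0.005,0.038,0.32,0],[0,0.004,0.04,0.35,0]]
  ]
}}

```text
time_s: 41.92
tcp_pos: [0.6633, -0.0313, 0.1892]
eef_rot: [157.5, -21.6, 65.0]
contact_force: [0.2, -0.5, -0.9]
gripper_width: 0.0438
gripper_force: 0.0
```

>>> {"api": "drive_tool", "payload": {
  "increments": [
    [[-1,0,0,0,0],[-1,0,0,0,0],[-1,0,0,0,0],[-1,0,0,0,0],[-1,0,0,0,0]]
  ],
  "squeeze": 8
}}

```text
time_s: 42.55
tcp_pos: [0.6611, -0.0303, 0.1899]
eef_rot: [157.6, -21.6, 65.0]
contact_force: [-10.2, 7.6, 2.6]
gripper_width: 0.0161
gripper_force: 8.0
```

Run:
```python
from h import *
s=r.get_state();print(s["tcp_pos"],s["eef_rot"],s["gripper_width"],s["gripper_force"],s["contact_force"],s["moment"])
```

```text
[ 0.66112331 -0.03030418  0.18994705] [157.59212751 -21.58892233  65.02412444] 0.016087741879128082 8.000140744261444 [-10.18563613   7.64373767   2.61118738] [2.03623702 4.05379182 1.88066885]
```

>>> {"api": "drive_tool", "payload": {
  "increments": [
    [[-1,0,-0.012,0,0],[-1,0,-0.012,0,0.02],[-1,0,-0.012,0,0.04],[-1,0,-0.012,0,0.06]]
  ]
}}

```text
time_s: 43.05
tcp_pos: [0.6611, -0.0302, 0.19]
eef_rot: [167.3, -28.3, 42.1]
contact_force: [-3.9, 3.4, 0.7]
gripper_width: 0.0158
gripper_force: 8.0
```

Run:
```python
from h import *
s=r.get_state();t=R.from_euler("xyz",s["eef_rot"],degrees=True);x,y,z=t.as_matrix().T
print(s["tcp_pos"],s["gripper_width"],s["gripper_force"],s["contact_force"],"in tool",t.inv().apply(s["contact_force"]),"ang",np.degrees(np.arctan2(x@-Y,x@U)))
m=camera_model("wrist");im=capture("wrist");D=np.load("D.npy");q=rect(im,m,.042,D=D).mean(2);print(proj(m,[D]))
```

```text
[ 0.66109941 -0.03019422  0.1900267 ] 0.015798023683337933 8.041665914934129 [-3.94382463  3.38009195  0.65900273] in tool [-0.2692619  -4.82854109 -2.00642664] ang -31.91083203985002
[[326.84790675 233.48309769]]
```

>>> {"api": "drive_tool", "payload": {
  "increments": [
    [[-1,0,0,0,0.025],[-1,0,0,0,0.05],[-1,0,0,0,0.075],[-1,0,0,0,0.094],[-1,0,0,0,0.094]]
  ]
}}

```text
time_s: 43.72
tcp_pos: [0.6612, -0.0303, 0.1901]
eef_rot: [-173.3, -30.2, 3.5]
contact_force: [-5.5, 2.5, 1.0]
gripper_width: 0.0151
gripper_force: 8.0
```

Run:
```python
from h import *
s=r.get_state();t=R.from_euler("xyz",s["eef_rot"],degrees=True);x,y,z=t.as_matrix().T
print(s["tcp_pos"],s["gripper_width"],s["gripper_force"],s["contact_force"],"in tool",t.inv().apply(s["contact_force"]),s["moment"],"ang",np.degrees(np.arctan2(x@-Y,x@U)))
```

```text
[ 0.66123385 -0.03028777  0.19007749] 0.015123129512692613 7.9840250161942095 [-5.4938979   2.53630356  1.04372263] in tool [-4.08473373 -3.26132981 -3.22238809] [0.37532265 2.97650454 0.71250923] ang 1.5079948690467597
```

Turned to about +2°. I'll release, back off along the axis and measure the pointer against the marker.

>>> {"api": "drive_tool", "payload": {
  "increments": [
    [[0,0,0,0,0],[0,0,0,0,0],[0,0,0,0,0],[0,0,0,0,0]]
  ]
}}

```text
time_s: 44.22
tcp_pos: [0.6624, -0.0306, 0.1905]
eef_rot: [-173.3, -30.3, 3.5]
contact_force: [-0.1, -0.2, 0.5]
gripper_width: 0.0432
gripper_force: 0.0
```

>>> {"api": "drive_tool", "payload": {
  "increments": [
    [[0,0,0,-0.2,0],[0,0,0,-0.45,0],[0,-0.3,0,-0.7,0],[0,-0.5,0,-0.8,0],[0,-0.5,0,-0.8,0]]
  ]
}}

```text
time_s: 44.85
tcp_pos: [0.5619, -0.048, 0.2432]
eef_rot: [-173.3, -30.3, 3.5]
contact_force: [0.3, -0.2, 0.2]
gripper_width: 0.044
gripper_force: 0.0
```

```bash
python3 st.py
python3 - <<'E'
from dial import *
m=camera_model("wrist");im=capture("wrist");save(im,"w11.png");np.save("m11.npy",m,allow_pickle=True)
print(proj(m,[D0]));D=measure(im,m)
D=np.load("D.npy")
g=rect(im,m,.002,D=D).mean(2);ang=np.arange(-45,46,1)
for rr in(.042,.044,.046): 
    v=np.array([g[int(round(140-rr*np.cos(q)/.0005)),int(round(140+rr*np.sin(q)/.0005))] for q in np.radians(ang)]);print(rr,[(int(a_),int(b)) for a_,b,l,n in zip(ang[1:-1],v[1:-1],v[:-2],v[2:]) if b<l and b<=n and b<135])
b=rect(im,m,.042,D=D).mean(2);print(b[80:176:6,116:165:3].astype(int))
b=rect(im,m,.004,D=D).mean(2);print(b[28:60:3,116:165:3].astype(int))
E
```

```text
44.85 [ 0.56185091 -0.04796402  0.24324033] [-173.308743    -30.3227239     3.45959378] [ 0.31971687 -0.2291258   0.20872568] corner [ 0.55473825 -0.0520127   0.27461338] to face -0.0496 push [0.863 0.029 0.505]
[[325.37534872 132.48298142]]
skirt centre off [-0.8 -0.1] size [  80   83  116  117 9563] rad 30.352296829223633
pointer deg 17.4 via centroid -28.1 480 [-2.8 -5.2]
marker deg 2.2 [133  26  23  29 422] [  2.  -51.4]
0.042 [(-42, 95), (-28, 97), (-14, 99), (3, 77), (14, 100), (28, 100), (42, 98)]
0.044 [(-42, 115), (-28, 123), (-14, 113), (2, 77), (14, 118), (27, 129), (42, 134)]
0.046 [(2, 77)]
[[155 156 155 152 152 149 145 142 142 134 128 128 139 147 151 152 153]
 [154 144 122  89  62  49  52  89 139 129  85  69  55  55  56  60  71]
 [ 68  53  54  52  50  52  54 100 145 125  65  53  52  51  52  55  55]
 [ 51  51  52  53  51  52  55 104 145 119  62  54  53  51  52  52  55]
 [ 52  50  51  52  51  51  57 111 146 115  60  54  52  50  52  55  55]
 [ 50  51  52  51  50  52  57 116 144 110  57  53  52  50  51  53  55]
 [ 53  49  52  50  49  52  57 122 145 104  57  54  53  51  53  
[... 729 characters left out ...]
155 153 155 144 103  83  82  84  85  86  86  98 135 155 157]
 [153 155 155 153 155 141  97  77  78  78  77  78  78  89 134 155 157]
 [153 155 155 154 155 136  93  78  77  78  78  78  79  94 138 155 156]
 [153 155 154 153 155 135  92  77  76  77  77  78  78  96 140 155 156]
 [152 155 153 152 154 139 105  90  81  78  78  81  87 100 141 155 156]
 [152 155 155 152 156 153 144 128  95  79  78 102 127 133 148 155 156]
 [152 155 154 152 155 156 154 143 101  78  79 117 151 154 154 156 155]
 [152 151 152 153 155 156 155 142  99  78  80 119 151 154 153 153 155]
 [143 117 133 152 155 156 155 140  97  77  79 119 152 153 142 122 143]
 [141  98 121 150 154 156 155 135  93  77  82 124 152 152 128 101 142]]
```

Run:
```python
from dial import *
m=np.load("m11.npy",allow_pickle=True).item();im=cv2.cvtColor(cv2.imread("pics/w11.png"),cv2.COLOR_BGR2RGB);D=np.load("D.npy")
b=np.clip(rect(im,m,.042,D=D).mean(2)-60,0,None);ys=np.arange(88,138);xs=np.arange(128,153)
c=(b[88:138,128:153]*xs).sum(1)/b[88:138,128:153].sum(1);print("pointer",np.degrees(np.arctan(-np.polyfit(ys,c,1)[0])))
q=np.clip(140-rect(im,m,.004,D=D).mean(2),0,None);ys=np.arange(46,54);xs=np.arange(134,154);c=(q[46:54,134:154]*xs).sum(1)/q[46:54,134:154].sum(1);print("marker tip",np.degrees(np.arctan2(c-140,140-ys)).round(2))
# first-picture marker, and bystanders: change between first and present top view
t=cv2.cvtColor(capture("top"),cv2.COLOR_RGB2BGR);d=cv2.absdiff(t,cv2.imread("pics/top0.png")).max(2);save(t[...,::-1],"t12.png")
for n,(u,v) in dict(brown1=(378,172),brown2=(370,196),green=(435,160),bottle=(403,152),stapler=(368,243),beaker=(221,148),mouse=(187,234),tip=(226,219)).items(): print(n,d[v-8:v+9,u-8:u+9].mean().round(1),end=" ")
# panel: bright strip at face, project nominal panel top edge/sides in wrist view
P=[F+.0*X+s_*.05*Y+[0,0,z] for z in(.035,.055,.07) for s_ in(-1,0,1)];uv=proj(camera_model("wrist"),P);w=im
print([tuple(p.round().astype(int))+((int(w[int(p[1]),int(p[0])].mean()),) if 0<p[1]<400 else ()) for p in uv])
```

```text
pointer 2.2834894803278023
marker tip [2.7  2.56 2.55 2.52 2.52 2.54 2.54 2.57]
brown1 3.8 brown2 36.5 green 4.3 bottle 3.7 stapler 39.7 beaker 6.5 mouse 4.2 tip 2.6 [(np.int64(372), np.int64(229), 178), (np.int64(335), np.int64(229), 150), (np.int64(298), np.int64(229), 146), (np.int64(373), np.int64(227), 219), (np.int64(334), np.int64(226), 140), (np.int64(296), np.int64(226), 128), (np.int64(374), np.int64(224), 217), (np.int64(333), np.int64(224), 131), (np.int64(294), np.int64(224), 125)]
```

Run:
```python
import cv2,numpy as np
for f in("top0","t6","t12"):
    im=cv2.imread(f"pics/{f}.png");h=cv2.cvtColor(im,cv2.COLOR_BGR2HSV)
    p=im[184:208,358:382].mean(2).astype(int);print(f);print(p[::4,::3])
    q=im[222:266,356:382].astype(int);sat=(q.max(2)-q.min(2));mk=(sat<22);a=np.argwhere(mk);print("stapler grey",len(a),a.mean(0).round(1)+[222,356] if len(a) else"")
a=cv2.imread("pics/s7.png")
from h import *
s=cv2.cvtColor(capture("scene"),cv2.COLOR_RGB2BGR)
for n,f in(("s0",cv2.imread("pics/scene0.png")),("now",s)):
    q=f[215:265,195:245].astype(int);k=np.argwhere((q.max(2)-q.min(2)<22)&(q.mean(2)<90));print(n,len(k),k.mean(0).round(1))
    h=f[255:285,250:275].mean(2).astype(int);print(h[::5,::4].tolist())
```

```text
top0
[[76 74 48 53 52 78 76 79]
 [75 75 55 50 50 78 80 82]
 [77 79 52 90 92 91 69 72]
 [72 70 57 98 94 94 77 72]
 [72 77 75 77 90 78 77 76]
 [75 78 76 75 75 73 74 71]]
stapler grey 359 [243.1 367.5]
t6
[[79 78 52 51 53 74 78 77]
 [75 81 52 53 54 76 76 81]
 [69 78 51 91 96 91 69 74]
 [73 73 54 93 96 96 74 70]
 [69 67 75 76 89 79 79 77]
 [69 73 77 76 78 70 76 71]]
stapler grey 359 [243.  367.6]
t12
[[ 79  75  53  49  54  76  77  79]
 [ 76  72  52  97  55  76  82  80]
 [ 36  76  60  98 115  86  72  74]
 [ 46  75  51  50  77  69  75  75]
 [ 40  43  50  70  69  88  74  78]
 [ 51  80  63  67  70  70  74  71]]
stapler grey 886 [245.1 367.2]
s0 373 [30.1 27.5]
[[78, 85, 84, 83, 82, 99, 136], [80, 88, 94, 93, 94, 80, 83], [81, 80, 89, 90, 67, 79, 80], [81, 82, 67, 68, 65, 74, 83], [83, 78, 67, 69, 65, 64, 76], [84, 82, 74, 66, 61, 62, 88]]
now 363 [30.2 27.6]
[[83, 82, 83, 80, 80, 97, 137], [78, 88, 93, 94, 89, 86, 80], [78, 78, 90, 84, 66, 76, 81], [78, 78, 67, 67, 65, 74, 82], [81, 77, 69, 67, 68, 60, 77], [78, 80, 67, 67, 62, 66, 89]]
```

The scene view shows the stapler and brown jar unmoved; the arm only covers them in the top view. The dial is at 2.3° against the marker's 2.55°. Handing in.

```bash
python3 -c "
from plant import job
print(job.close_job())"
```

```text
the job is handed in; nothing more can be done
None
```

I handed the job in with the tray pushed home against its stop and the dial released at about 2.3° (marker about 2.6°), but the jars inside the bay and the flush panel were not seen at the end, and one wrist-force reading of about 124 N in free air at 29.1 s exceeded the 120 N limit.

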